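# Weed out the over-filled carton, pack the rest, shut and cam-lock the case

### The job

One of these identical closed cartons was over-filled: lift them one after another to feel their weight, set the heavy one flat on the sprung pan of the check scale, which sinks under it and so confirms it, leave it there, and lay all the others flat inside the packing case. Then fold the lid fully shut and turn the cam knob clockwise until its sprung plunger drops into the notch, so that the case is locked. Leave the other things on the bench where they are.

Things in the scene. Friction and masses are not known exactly. Their poses are not given: they have to be found in the camera images.
- carton_a: one of the identical closed brown cardboard cartons, 60 (x) x 85 (y) x 40 (z) mm, lying flat on the table at the start; origin at the centre of its underside, z up. Three or four cartons are present (an absent one reads None for the whole run). Exactly one of those present is over-filled and weighs 0.54 to 0.68 kg, the others 0.16 to 0.24 kg; nothing outside tells them apart, and which it is changes from start to start
- carton_b: one of the identical closed brown cardboard cartons, 60 (x) x 85 (y) x 40 (z) mm, lying flat on the table at the start; origin at the centre of its underside, z up. Three or four cartons are present (an absent one reads None for the whole run). Exactly one of those present is over-filled and weighs 0.54 to 0.68 kg, the others 0.16 to 0.24 kg; nothing outside tells them apart, and which it is changes from start to start
- carton_c: one of the identical closed brown cardboard cartons, 60 (x) x 85 (y) x 40 (z) mm, lying flat on the table at the start; origin at the centre of its underside, z up. Three or four cartons are present (an absent one reads None for the whole run). Exactly one of those present is over-filled and weighs 0.54 to 0.68 kg, the others 0.16 to 0.24 kg; nothing outside tells them apart, and which it is changes from start to start
- carton_d: one of the identical closed brown cardboard cartons, 60 (x) x 85 (y) x 40 (z) mm, lying flat on the table at the start; origin at the centre of its underside, z up. Three or four cartons are present (an absent one reads None for the whole run). Exactly one of those present is over-filled and weighs 0.54 to 0.68 kg, the others 0.16 to 0.24 kg; nothing outside tells them apart, and which it is changes from start to start
- carton_e: one of the identical closed brown cardboard cartons, 60 (x) x 85 (y) x 40 (z) mm, lying flat on the table at the start; origin at the centre of its underside, z up. Three or four cartons are present (an absent one reads None for the whole run). Exactly one of those present is over-filled and weighs 0.54 to 0.68 kg, the others 0.16 to 0.24 kg; nothing outside tells them apart, and which it is changes from start to start
- packing_case: long open plywood box fixed to the table, outside 312 (x) x 112 (y) x 48 (z) mm, inside 300 x 100 mm with the inner floor about 6 mm above the table; origin at the centre of its underside, x along its length, z up. Its lid is hinged along the +y long side; the cam lock stands on a 40 mm high wooden block against the middle of the -y long side. Room inside for three cartons side by side, each lying flat with its 85 mm side across the case
- case_lid (a joint): angle of the case's stiff hinged lid (plywood panel, 312 x 114 x 8 mm): 0 = shut flat on the case (its top then 56 mm above the table), grows as it opens upward and over to the +y side, about 1.57 = upright, stop at 2.05; starts standing open at 1.7 to 2.0. Hinge line parallel to the case's x axis at y = +57 mm, z = 48 mm in the case's frame. The hinge friction (0.18 N m) holds it at any angle; it takes about 2 to 4 N at the free edge to move it
- lid_edge (a point): middle of the lid's free edge, half way through its thickness, 116 mm from the hinge line; moves with the lid
- cam_knob (a joint): angle of the cam lock's knob about its vertical axis, growing clockwise seen from above, range 0 to 1.75. Under the knob sit a steel tongue and a notched cam disc of 20 mm radius. At 0 the tongue (52 mm long from the axis, 16 mm wide, 57 to 61 mm above the table) points along the case's -x; at about 1.57 it points to the case's +y and lies over the shut lid, and the notch faces the plunger. Starts at 0.15 to 0.5. Turning takes about 0.1 N m
- knob_grip (a point): centre of the knob's black bar grip: 46 mm long, 14 mm wide, 26 mm tall (61 to 87 mm above the table; this point at 74 mm), on the knob's axis, at x = 0, y = -86 mm of the case. The bar runs along the tongue: at knob angle 0 along the case's x axis, and it turns with the knob. Nothing beside the bar is higher than the tongue
- cam_plunger (a joint): travel in metres of the brass sprung plunger that rides on the cam's rim, on the case's +x side of the knob: 0 on the plain rim; it drops 4 to 4.5 mm (0.004 to 0.0045) into the notch when the knob reaches about 1.57, and the knob then stays caught there, unable to turn on
- check_scale: check scale fixed to the table: wooden base, 132 (x) x 134 (y) x 18 (z) mm, carrying a sprung aluminium pan; origin at the centre of the base's underside, z up. The pan is an open square tray, outside 122 (x) x 124 (y) x 15 mm, walls 5 mm, with room for one carton lying flat
- pan_floor (a point): centre of the pan's inner floor, about 35 mm above the table when the pan is up, 27 mm when down; axes as the scale's. The pan's rim is 10 mm higher than this
- check_pan (a joint): how far the sprung pan has sunk, in metres: 0 = up (empty or under a normal carton), 0.008 = down on its stop, which only the over-filled carton (more than 0.44 kg) reaches
- drill_battery: black cordless-tool battery, 88 x 83 x 52 mm, a bystander; origin at the centre of its underside
- tape_roll: roll of black tape lying flat, 110 mm across, 45 mm tall, a bystander; origin at the centre of its underside
- computer_mouse: black computer mouse, 103 x 60 x 34 mm, a bystander; origin at the centre of its underside
There are look-alikes about, which are no part of the job. Leave any blue or white look-alike of the carton_c alone.

How it is judged:
On the way, in this order (a step that is already met when the one before it is completed fails the run):
1. the heavy carton lies flat on the check scale's pan, which has sunk, and every other carton flat in the case (((x of carton_a in the frame of packing_case between -0.125 and 0.125 m and y of carton_a in the frame of packing_case between -0.03 and 0.03 m and z of carton_a in the frame of packing_case below 0.012 m and angle between carton_a's own z axis and vertical below 0.15 rad) or (x of carton_a in the frame of pan_floor between -0.035 and 0.035 m and y of carton_a in the frame of pan_floor between -0.035 and 0.035 m and z of carton_a in the frame of pan_floor below 0.006 m and angle between carton_a's own z axis and vertical below 0.15 rad)) and ((x of carton_b in the frame of packing_case between -0.125 and 0.125 m and y of carton_b in the frame of packing_case between -0.03 and 0.03 m and z of carton_b in the frame of packing_case below 0.012 m and angle between carton_b's own z axis and vertical below 0.15 rad) or (x of carton_b in the frame of pan_floor between -0.035 and 0.035 m and y of carton_b in the frame of pan_floor between -0.035 and 0.035 m and z of carton_b in the frame of pan_floor below 0.006 m and angle between carton_b's own z axis and vertical below 0.15 rad)) and ((x of carton_c in the frame of packing_case between -0.125 and 0.125 m and y of carton_c in the frame of packing_case between -0.03 and 0.03 m and z of carton_c in the frame of packing_case below 0.012 m and angle between carton_c's own z axis and vertical below 0.15 rad) or (x of carton_c in the frame of pan_floor between -0.035 and 0.035 m and y of carton_c in the frame of pan_floor between -0.035 and 0.035 m and z of carton_c in the frame of pan_floor below 0.006 m and angle between carton_c's own z axis and vertical below 0.15 rad)) and ((x of carton_d in the frame of packing_case between -0.125 and 0.125 m and y of carton_d in the frame of packing_case between -0.03 and 0.03 m and z of carton_d in the frame of packing_case below 0.012 m and angle between carton_d's own z axis and vertical below 0.15 rad) or (x of carton_d in the frame of pan_floor between -0.035 and 0.035 m and y of carton_d in the frame of pan_floor between -0.035 and 0.035 m and z of carton_d in the frame of pan_floor below 0.006 m and angle between carton_d's own z axis and vertical below 0.15 rad)) and ((x of carton_e in the frame of packing_case between -0.125 and 0.125 m and y of carton_e in the frame of packing_case between -0.03 and 0.03 m and z of carton_e in the frame of packing_case below 0.012 m and angle between carton_e's own z axis and vertical below 0.15 rad) or (x of carton_e in the frame of pan_floor between -0.035 and 0.035 m and y of carton_e in the frame of pan_floor between -0.035 and 0.035 m and z of carton_e in the frame of pan_floor below 0.006 m and angle between carton_e's own z axis and vertical below 0.15 rad)) and value of joint check_pan above 0.006 m and linear speed of each of carton_a, carton_b, carton_c, carton_d, carton_e below 0.02 m/s), for 0.3 s.
2. the lid is folded fully shut (value of joint case_lid below 0.05 rad), for 0.2 s.
3. the cam knob is turned until the plunger has dropped into the notch (value of joint case_lid below 0.05 rad and value of joint cam_plunger above 0.003 m and value of joint cam_knob between 1.45 and 1.7 rad), for 0.2 s.
At the end, for the whole second after the job is handed in: one carton flat in the scale's pan (centre within 35 mm in x and y of the pan's) and the pan sunk more than 6 mm; all others flat on the case's floor; lid shut to within 0.05 rad; plunger more than 3 mm into the notch (knob at 1.45 to 1.7); cartons at rest (all of step 1 and all of step 3); the robot touches nothing.
It fails at once if a bystander (battery, tape roll or mouse) is pushed more than 3 cm from its place (distance of any of drill_battery, tape_roll, computer_mouse from where it was at the start of the episode above 0.03 m).
Of carton_b, carton_d, carton_e only 1 to 2 are there at a start; the rules pass over those that are not, and their reading is None.
At some moment in a run one of carton_a, carton_b, carton_c, carton_d, carton_e may be knocked a few centimetres aside while the robot is not near it.
Once in a run the grip may slacken for a moment while it holds something.
It also fails if it takes over 200 s, if anything falls off the work surface, if the arm or the gripper's body presses on something with over 40 N, if the wrist force passes 120 N, or if a joint passes its speed limit or range.

### The arm

A 6-joint arm with a two-finger parallel gripper is mounted at the origin on the work surface; the furniture and walls round the work are solid. World frame = base frame: x ahead of the robot, y to its left, z up, the work surface at z = 0. Lengths are in m, angles in rad, forces in N, time in s.
With the tool pointing down it reaches from about 0.35 to 0.925 m from the base axis. Payload 6.4 kg.
Tool frame: the origin (TCP) lies on the centre line of the jaws, within the pads' length; the fingertips stand 14 mm ahead of it and the grasp point (between the pads) lies 5 mm behind it; y points along the fingers, z is the direction in which the jaws open and shut, and the axes are right-handed (so a half turn about y gives the same grasp; the last joint's range is limited). The gripper opens to 94 mm and grips with 3 to 60 N. Pads are 16 mm wide; open, the fingers measure 119 mm over their backs; the gripper's body (75 mm by 177 mm) begins 78 mm behind the grasp point.
Start: joints at [-1.368, 0.245, 1.558, -0, 1.339, -0.174], TCP at [0.239, -0.604, 0.183] pointing down, gripper open.
Joint ranges: [-3.13, 3.13], [-1.02, 2.26], [0.13, 2.54], [-0.95, 4.09], [0.21, 2.88], [-2.74, 2.74]. Speed limits (rad/s): [2.57, 2.57, 3.14, 3.14, 3.14, 3.14].

### API

Orientations are given as a unit quaternion [x, y, z, w].
In Python, from rig import arm gives the robot as it stands.
- The arm moves only by the tool servo_tool, never from a script. Its arguments are lists of equal length, an entry for each row: "fingers": the opening, from -1 (shut) to 1 (fully open), so that 0 is half open; "translation": the shift along the tool's x, y, z in units of 25 mm (1.0 is 25 mm), a list of three; "yaw": the turn about the tool's y in units of 5 degrees (1.0 is 5 degrees). A call has 1 to 10 rows; each row is the pose to reach, as a shift and turn from the pose commanded when the call began, along the tool's axes at that moment; what a row does not reach only later rows make up. A row lasts 1/10 s, in which the tool goes at most 50 mm and 8.59 degrees, less where a joint would pass 70% of its speed; a pose out of reach is approached as far as the arm can. A call with a gripper value outside its range is refused whole. The fingers move at their own pace and stop on an object; "newtons" is the grip in N (left out, the last holds). Time passes only in rows, so rows that repeat a pose let the fingers close. It gives the time, the measured TCP pose, the force and the opening at its end, in the units of the state.
- arm.state(): the state, without advancing time (a new reading comes with each control period).
- arm.get_image(name): name is "scene" or "top" or "wrist"; returns (picture, depth): 420x560x3 uint8, blue, green, red; 420x560 float32, m along the optical axis (not along the pixel's ray), 0 where there is no reading.
- arm.camera_params(name): a dict with "mtx" (3x3 intrinsics, pixels), "R" (3x3) and "t" (3): a world point X has camera coordinates R X + t. Camera axes: x right, y down, z forward; pixel columns grow to the right and rows downward; lengths in m; the calibration is good to about 2 mm. A picture is of the moment at which its call begins: read the wrist's pose just before it. camera_params takes no time and is no camera call; for the wrist camera it gives the pose at the moment of the call.
- arm.hand_in(): hands the job in, once; it reports no verdict.
The state is a dict: "time_s": time; "q": joint angles; "joint_velocities": joint speeds; "joint_efforts": joint torques, N m; "ee_pos": TCP position; "tcp_rot": TCP orientation; "force": force on the tool from outside, world axes, zero at the start; "ft_torque": the same for the moment, N m; "width": finger opening in m.
Only numpy, scipy, OpenCV 4.12 (cv2) and the standard library are available. Lean on these libraries where they do the work, as an engineer would, in place of code of your own. Each camera call takes 0.05 s, during which the arm holds its last target.

## Working session

There is one attempt and no reset: what is moved stays moved. The work goes in short steps, Python scripts to look and compute and a tool call to move; the robot and the scene stay as the last step left them, time stands still between calls to the robot, and variables do not carry over. Pictures are saved under pics/ and viewed, and the job is handed in when it is done.

Besides the shell and the picture viewer there is one more tool, called after "Call:" as name(argument=value, ...) on one line, values as JSON. servo_tool: Moves the arm, as the interface text tells. Its arguments: {"type":"object","properties":{"fingers":{"type":"array"},"translation":{"type":"array"},"yaw":{"type":"array"},"newtons":{"type":"number"}},"required":["fingers","translation","yaw"]}

```bash
ls; mkdir -p pics
python3 - <<'E'
from rig import arm
import cv2,numpy as np
s=arm.state();print(s)
for n in("scene","top","wrist"):
    im,d=arm.get_image(n);cv2.imwrite(f"pics/{n}0.png",im);np.save(f"{n}0.npy",d)
    p=arm.camera_params(n);print(n,p)
E
```

```text
pics
{'time_s': 0.0, 'q': array([-1.36808664e+00,  2.45819934e-01,  1.55900964e+00, -1.00539483e-05,
        1.33870817e+00, -1.74109861e-01]), 'joint_velocities': array([-5.01164259e-04,  8.89616931e-05,  7.72868190e-04, -1.99973747e-04,
        4.82736320e-04,  1.80121752e-04]), 'joint_efforts': array([ 5.79815751e-04, -4.15832126e+01, -3.14604986e+01,  6.85751298e-02,
        3.32086778e-02, -1.27951989e-04]), 'ee_pos': array([ 0.23904102, -0.60374999,  0.18194402]), 'tcp_rot': array([-0.13245305,  0.69528043, -0.69390528,  0.13242646]), 'force': array([ 0.85083594, -0.37989231,  0.24538374]), 'ft_torque': array([-0.00382318, -0.01028017,  0.0022843 ]), 'width': 0.09397868206849552}
scene {'mtx': array([[463.67408286,   0.        , 280.95152605],
       [  0.        , 463.67408286, 204.25768482],
       [  0.        ,   0.        ,   1.        ]]), 'R': array([[-0.52982188, -0.84803659, -0.011078  ],
       [-0.57535996,  0.3689988 , -0.72993206],
       [ 0.62309686, -0.38036014, -0.68342993]]), 't': array([0.33388066, 0.3735312 , 1.12808582])}
top {'mtx': array([[391.64002432,   0.        , 282.45874986],
       [  0.        , 391.64002432, 207.93203124],
       [  0.        ,   0.        ,   1.        ]]), 'R': array([[ 0.0233155 , -0.99971512,  0.00510617],
       [-0.99666005, -0.02364348, -0.0781648 ],
       [ 0.07826326, -0.00326666, -0.99692738]]), 't': array([0.02563495, 0.54536994, 1.45439741])}
wrist {'mtx': array([[308.99942823,   0.        , 278.43311321],
       [  0.        , 308.99942823, 211.65815369],
       [  0.        ,   0.        ,   1.        ]]), 'R': array([[ 0.36804976, -0.9298052 , -0.00128561],
       [-0.89236095, -0.35361576,  0.28044221],
       [-0.26121124, -0.10206946, -0.95987005]]), 't': array([-0.64934727, -0.03039593,  0.39120734])}
```

View pics/scene0.png

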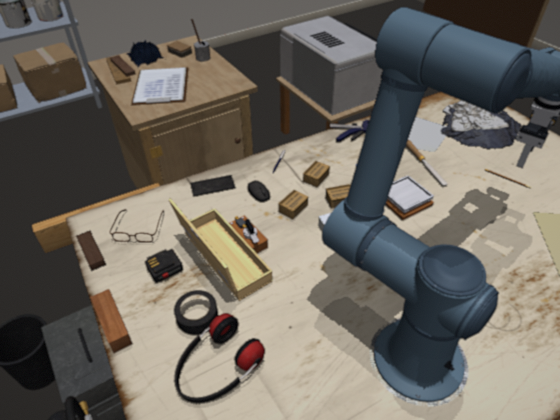

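View pics/top0.png

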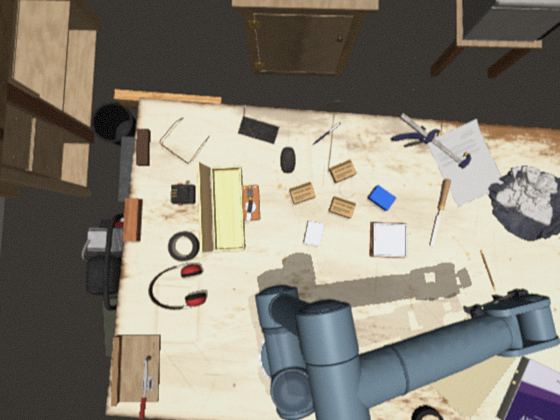

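View pics/wrist0.png

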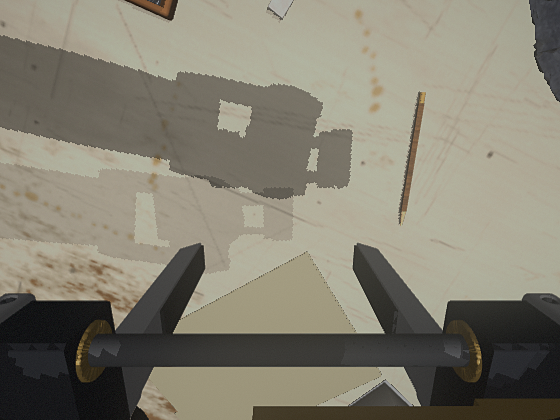

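Run:
```python
import cv2
im=cv2.imread("pics/top0.png")
cv2.imwrite("pics/top0c.png",cv2.resize(im[130:270,190:430],None,fx=3.3,fy=3.3,interpolation=cv2.INTER_CUBIC))
im=cv2.imread("pics/scene0.png")
cv2.imwrite("pics/scene0c.png",cv2.resize(im[130:310,160:440],None,fx=2.8,fy=2.8,interpolation=cv2.INTER_CUBIC))
```

```text
(no output)
```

View pics/top0c.png

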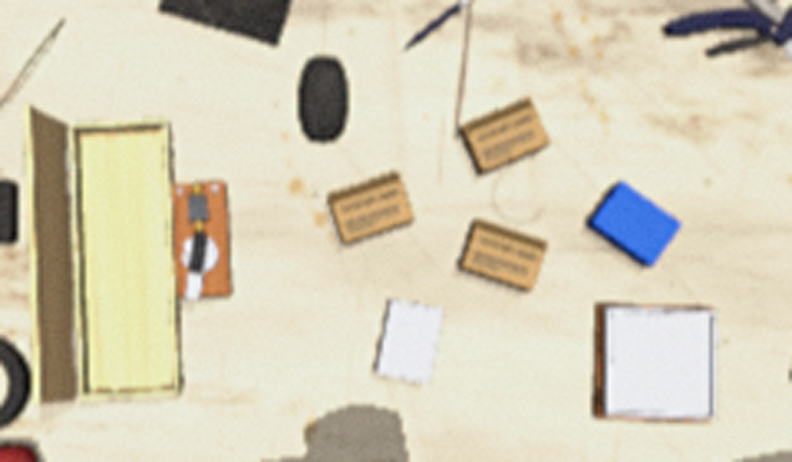

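View pics/scene0c.png

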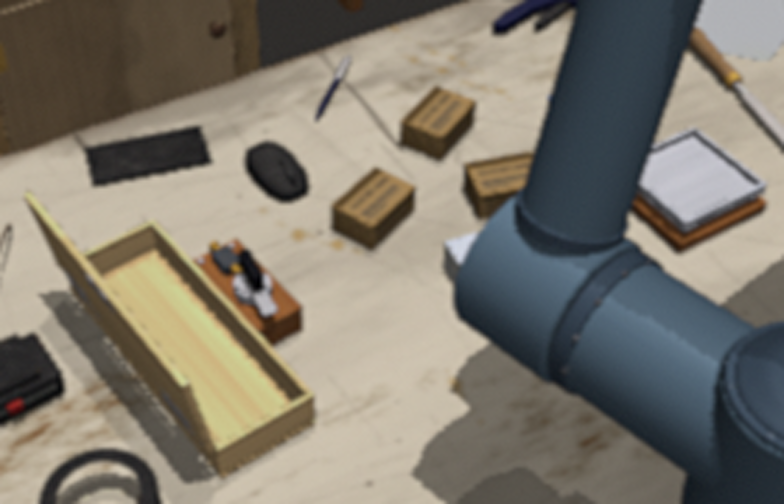

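```bash
cat > h.py <<'E'
import numpy as np,cv2
from rig import arm
from scipy.spatial.transform import Rotation as Ro
def cloud(d,p):
    v,u=np.indices(d.shape);K=p["mtx"]
    c=np.stack([(u-K[0,2])/K[0,0]*d,(v-K[1,2])/K[1,1]*d,d],-1)
    return (c-p["t"])@p["R"]
def px2w(u,v,z,p):
    K=p["mtx"];r=p["R"].T@np.array([(u-K[0,2])/K[0,0],(v-K[1,2])/K[1,1],1]);o=-p["R"].T@p["t"]
    return o+r*(z-o[2])/r[2]
def w2px(X,p):
    c=p["R"]@np.asarray(X)+p["t"];return (p["mtx"]@c/c[2])[:2]
def look(n,name=None):
    p=arm.camera_params(n);im,d=arm.get_image(n)
    if name:cv2.imwrite("pics/"+name,im)
    return im,d,p,cloud(d,p)
def st():
    s=arm.state();R=Ro.from_quat(s["tcp_rot"]).as_matrix()
    print("t",round(s["time_s"],2),"pos",s["ee_pos"].round(4),"x",R[:,0].round(3),"y",R[:,1].round(3),"z",R[:,2].round(3),"F",s["force"].round(2),"w",round(s["width"],4),"q",s["q"].round(2))
    return s,R
def rects(W,zlo,zhi,amin=0.001,amax=0.03):
    m=((W[...,2]>zlo)&(W[...,2]<zhi)).astype(np.uint8)
    n,l,s,c=cv2.connectedComponentsWithStats(m)
    for i in range(1,n):
        if s[i,4]<40: continue
        P=W[l==i]; r=cv2.minAreaRect(P[:,:2].astype(np.float32)*1000)
        print("px",c[i].round(0),"n",s[i,4],"ctr",np.round(r[0],1),"size",np.round(r[1],1),"ang",round(r[2],1),"z",np.median(P[:,2]).round(4))
E
python3 - <<'E'
from h import *
p=arm.camera_params("top");d=np.load("top0.npy");W=cloud(d,p)
for a,b in((.015,.03),(.03,.05),):
    print(a,b);rects(W,a,b)
im=cv2.imread("pics/top0.png")
# case walls rim
for uv in((163,128),):pass
print("lid free edge etc")
for (u,v) in[(204,165),(212,168),(243,168),(245,249),(213,250),(202,250)]:
    print(u,v,W[v,u].round(4))
print(W[240,388],W[240,372])
st()
E
```

```text
0.015 0.03
px [310.   4.] n 1038 ctr [1350.7  -32.1] size [ 41.5 575.9] ang 1.2 z 0.0194
px [  4. 121.] n 52 ctr [ 847.  1107.7] size [147.3   7. ] ang 0.7 z 0.0268
px [142. 146.] n 377 ctr [768.  577.1] size [141.   48.5] ang 1.1 z 0.026
px [418. 135.] n 286 ctr [ 829.8 -472.6] size [ 48.9 195.7] ang 8.3 z 0.0192
px [288. 158.] n 247 ctr [735.   22.6] size [94.9 57.1] ang 6.9 z 0.0241
px [466. 160.] n 95 ctr [ 747.9 -657. ] size [31.5 64.8] ang 62.9 z 0.0203
px [445. 192.] n 177 ctr [ 616.3 -573. ] size [ 27.7 118.5] ang 74.0 z 0.0216
px [505. 208.] n 368 ctr [ 574.  -792.4] size [175.8  84.3] ang 35.8 z 0.0196
px [140. 215.] n 54 ctr [503.9 573.8] size [124.7   4.7] ang 0.6 z 0.0228
px [543. 227.] n 361 ctr [ 497.  -953.5] size [ 79.7 182.7] ang 37.9 z 0.0226
px [371. 245.] n 53 ctr [ 415.2 -297. ] size [85.9  8.5] ang 0.1 z 0.0176
px [155. 293.] n 112 ctr [219.7 493.3] size [133.5  63.2] ang 22.2 z 0.024
px [138. 367.] n 2018 ctr [-51.4 550.7] size [239.1 148.4] ang 1.3 z 0.0188
px [512. 386.] n 192 ctr [ -89.3 -811. ] size [ 17.2 241.2] ang 66.0 z 0.0221
px [418. 411.] n 51 ctr [
[... 1475 characters left out ...]
z 0.0456
px [534. 394.] n 2019 ctr [ -86.5 -866. ] size [215.2 212.6] ang 1.8 z 0.0467
px [146. 385.] n 46 ctr [-102.2  513.4] size [30.5 29.5] ang 6.7 z 0.0442
px [428. 413.] n 207 ctr [-181.6 -500.5] size [ 41.2 101.9] ang 1.6 z 0.0434
lid free edge etc
204 165 [0.6846 0.3221 0.1103]
212 168 [0.6858 0.3047 0.0465]
243 168 [0.6963 0.1935 0.0035]
245 249 [0.3869 0.1764 0.0029]
213 250 [0.3804 0.2972 0.0023]
202 250 [0.3846 0.3079 0.1579]
[ 0.43340092 -0.35631212  0.03449225] [ 0.43204614 -0.30055882  0.01842997]
t 0.15 pos [ 0.2391 -0.6039  0.1822] x [-0.93  -0.368 -0.   ] y [-0.     0.001 -1.   ] z [ 0.368 -0.93  -0.001] F [-0.63 -1.54 -0.69] w 0.0941 q [-1.37  0.25  1.56  0.    1.34 -0.17]
```

```bash
cat >> h.py <<'E'
def go(x,y,z,ang):
    """print translation units & yaw units to get TCP to xyz with tool z axis at angle ang (deg, mod 180)"""
    s,R=st();d=R.T@(np.array([x,y,z])-s["ee_pos"])/0.025
    a=np.degrees(np.arctan2(R[1,2],R[0,2]));e=(ang-a+90)%180-90
    print("trans",d.round(2),"yaw",round(-e/5,2),"(alt %.2f)"%((-e+ (180 if e>0 else -180))/5))
E
python3 - <<'E'
from h import *
p=arm.camera_params("top");d=np.load("top0.npy");W=cloud(d,p)
m=(W[...,2]>.040)&(W[...,2]<.054)&(W[...,0]>.36)&(W[...,0]<.72)&(W[...,1]>.15)&(W[...,1]<.30)
P=W[m];
# near wall rim: points by x bins lowest y
Q=P[P[:,1]<.20];print(len(Q),np.median(Q[:,2]))
f=np.polyfit(Q[:,0],Q[:,1],1);print("near wall rim fit",f,np.degrees(np.arctan(f[0])), "x",Q[:,0].min(),Q[:,0].max())
E1=P[(P[:,1]>.20)&(P[:,1]<.28)]
for s in(E1[E1[:,0]>.54],E1[E1[:,0]<.54]):
    print("end",len(s),s.mean(0).round(4),s[:,0].min(),s[:,0].max())
m=(W[...,2]>.030)&(W[...,2]<.1)&(W[...,0]>.46)&(W[...,0]<.66)&(W[...,1]>.08)&(W[...,1]<.178)
print("knob z>.065",W[m&(W[...,2]>.065)].round(3))
go(.606,-.033,.18,20.1)
E
```

```text
263 0.045838618311632606
near wall rim fit [-0.01016913  0.18608312] -0.5826283984543986 x 0.38755171087674883 0.6801460835836207
end 50 [0.691  0.2336 0.0475] 0.6725862811558857 0.6958693511590129
end 38 [0.387  0.2391 0.0475] 0.3820733540411764 0.3912707438894399
knob z>.065 [[0.565 0.16  0.087]
 [0.566 0.157 0.083]
 [0.566 0.153 0.085]
 [0.565 0.149 0.088]
 [0.562 0.16  0.085]
 [0.562 0.156 0.086]
 [0.562 0.153 0.086]
 [0.562 0.149 0.084]
 [0.558 0.164 0.083]
 [0.558 0.159 0.092]
 [0.558 0.156 0.088]
 [0.558 0.152 0.088]
 [0.559 0.149 0.081]
 [0.554 0.163 0.088]
 [0.555 0.16  0.085]
 [0.554 0.156 0.088]
 [0.555 0.152 0.085]
 [0.556 0.15  0.07 ]
 [0.551 0.163 0.082]
 [0.551 0.159 0.087]
 [0.551 0.156 0.087]
 [0.551 0.152 0.085]
 [0.553 0.15  0.067]
 [0.547 0.163 0.086]
 [0.547 0.159 0.086]
 [0.547 0.156 0.085]
 [0.548 0.152 0.084]
 [0.543 0.162 0.091]
 [0.544 0.159 0.085]
 [0.544 0.156 0.088]
 [0.544 0.153 0.08 ]
 [0.54  0.163 0.083]
 [0.54  0.159 0.088]
 [0.54  0.156 0.085]
 [0.54  0.152 0.083]
 [0.536 0.162 0.088]
 [0.536 0.159 0.088]
 [0.537 0.156 0.086]
 [0.537 0.152 0.08 ]
 [0.533 0.167 0.079]
 [0.532 0.162 0.089]
 [0.533 0.159 0.088]
 [0.533 0.155 0.087]
 [0.534 0.153 0.074]
 [0.529 0.166 0.088]
 [0.529 0.162 0.088]
 [0.529 0.159 0.084]
 [0.529 0.155 0.09 ]
 [0.531 0.153 0.069]
 [0.526 0.166 0.081]
 [0.526 0.162 0.086]
 [0.526 0.159 0.084]
 [0.526 0.155 0.084]
 [0.519 0.167 0.067]
 [0.52  0.16  0.065]
 [0.512 0.164 0.066]
 [0.512 0.16  0.066]]
t 0.15 pos [ 0.2391 -0.6039  0.1822] x [-0.93  -0.368 -0.   ] y [-0.     0.001 -1.   ] z [ 0.368 -0.93  -0.001] F [-0.63 -1.54 -0.69] w 0.0941 q [-1.37  0.25  1.56  0.    1.34 -0.17]
trans [-22.05   0.12 -15.83] yaw -17.7 (alt 18.30)
```

Call:
servo_tool(fingers=[1, 1, 1, 1, 1, 1, 1, 1, 1, 1], translation=[[-2, 0, -1.4], [-4, 0, -2.8], [-6, 0, -4.2], [-8, 0, -5.6], [-10, 0, -7], [-12, 0, -8.4], [-14, 0, -9.8], [-16, 0, -11.2], [-18, 0, -12.8], [-18, 0, -12.8]], yaw=[-1.6, -3.2, -4.8, -6.4, -8, -9.6, -11.2, -12.8, -14.4, -14.4], newtons=35)

```text
time_s: 1.15
ee_pos: [0.5129, -0.1836, 0.183]
tcp_rot: [0.516, -0.483, 0.484, -0.516]
force: [0.6, -0.6, -0.2]
width: 0.094
```

Run:
```python
from h import *
im,d,p,W=look("top","top1.png")
rects(W[:,:,:],.033,.05)
go(.606,-.033,.12,20.1)
```

```text
px [ 5. 70.] n 441 ctr [1042.5 1106. ] size [565.8  14.7] ang 0.3 z 0.0414
px [343. 170.] n 359 ctr [ 692.3 -185. ] size [60.7 85.1] ang 24.1 z 0.0402
px [217. 202.] n 253 ctr [540.3 263.9] size [109.3 319.2] ang 86.3 z 0.0457
px [506. 182.] n 139 ctr [ 656.7 -796.3] size [32.6 95.3] ang 53.6 z 0.0405
px [249. 203.] n 495 ctr [543.  159.7] size [262.3  68.3] ang 4.3 z 0.0406
px [302. 192.] n 365 ctr [605.8 -33.5] size [60.9 84.7] ang 20.2 z 0.0396
px [182. 193.] n 344 ctr [589.4 415.1] size [72.1 83.2] ang 2.8 z 0.0436
px [384. 194.] n 215 ctr [ 604.  -340.8] size [84.9 38.1] ang 57.0 z 0.0401
px [337. 204.] n 181 ctr [ 560.9 -165.8] size [44.2 60.1] ang 72.9 z 0.0407
px [131. 218.] n 335 ctr [489.3 598.4] size [ 53.2 157.3] ang 89.5 z 0.0472
px [314. 233.] n 369 ctr [454.5 -79.8] size [60.2 84.4] ang 79.6 z 0.0403
px [556. 227.] n 40 ctr [ 500.  -984.2] size [21.9 47.7] ang 77.5 z 0.0358
px [394. 241.] n 613 ctr [ 436.2 -359.7] size [121.9 123. ] ang 0.2 z 0.0366
px [545. 234.] n 42 ctr [ 468.2 -939.5] size [39.  20.6] ang 44.8 z 0.0361
px [183. 246.] n 379 ctr [395.7 403.2] size [106.5 107. ] ang 1.4 z 0.0443
px [115. 371.] n 411 ctr [-54.9 624.9] size [241.9  26.6] ang 1.2 z 0.0461
px [535. 394.] n 2007 ctr [-122.7 -892.8] size [179.8 242.7] ang 65.5 z 0.0468
px [428. 414.] n 192 ctr [-181.4 -500.5] size [ 37.9 101.1] ang 1.9 z 0.0443
t 1.2 pos [ 0.5156 -0.1777  0.1829] x [ 0.069 -0.998 -0.004] y [ 0.002  0.004 -1.   ] z [0.998 0.069 0.002] F [0.09 4.84 0.64] w 0.0938 q [-0.54 -0.    1.83  0.    1.32 -0.61]
trans [-5.52  2.55  4.  ] yaw -3.23 (alt 32.77)
```

Call:
servo_tool(fingers=[1, 1, 1, 1, 1, 1, 1, 1], translation=[[-1.5, 0.6, 1], [-3, 1.2, 2], [-4.5, 1.8, 3], [-5.5, 2.5, 4], [-5.5, 2.5, 4], [-5.5, 2.5, 4], [-5.5, 2.5, 4], [-5.5, 2.5, 4]], yaw=[-1, -2, -3, -3.2, -3.2, -3.2, -3.2, -3.2])

```text
time_s: 2.0
ee_pos: [0.6035, -0.0434, 0.1216]
tcp_rot: [-0.577, 0.408, -0.409, 0.578]
force: [-0.8, -0.6, 1.0]
width: 0.0938
```

Run:
```python
from h import *
go(.606,-.033,.026,20.1)
look("wrist","w1.png")
im,d,p,W=look("top","top2.png")
```

```text
t 2.0 pos [ 0.6035 -0.0434  0.1216] x [ 0.334 -0.943  0.001] y [ 0.001 -0.001 -1.   ] z [0.943 0.334 0.001] F [-0.82 -0.55  0.97] w 0.0938 q [-0.26  0.2   1.73 -0.    1.21 -0.6 ]
trans [-0.36  3.82  0.23] yaw -0.12 (alt 35.88)
```

View pics/w1.png

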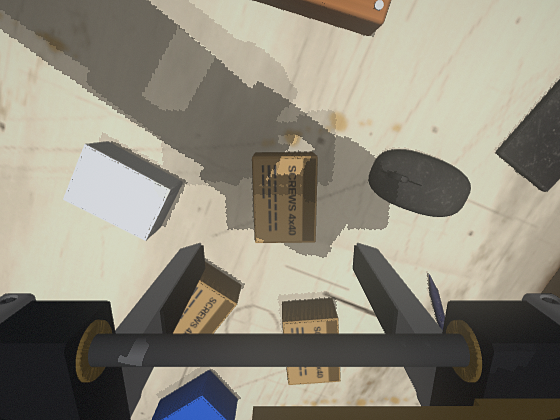

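View pics/top2.png

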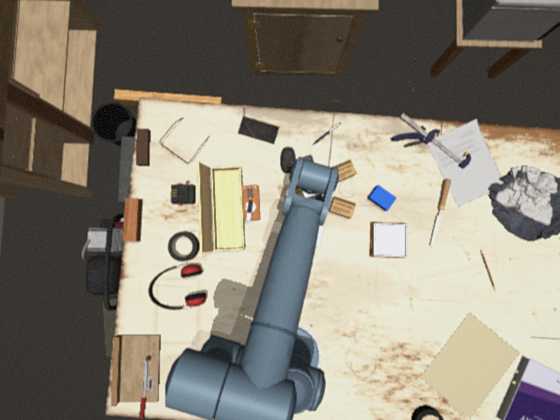

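Call:
servo_tool(fingers=[1, 1, 1, 1, 1, 1], translation=[[-0.36, 1, 0.2], [-0.36, 2, 0.2], [-0.36, 3, 0.2], [-0.36, 3.8, 0.2], [-0.36, 3.8, 0.2], [-0.36, 3.8, 0.2]], yaw=[0, 0, 0, 0, 0, 0])

```text
time_s: 2.7
ee_pos: [0.6054, -0.0325, 0.0262]
tcp_rot: [-0.578, 0.408, -0.408, 0.578]
force: [0.1, -0.8, 0.6]
width: 0.0938
```

Run:
```python
from h import *
go(.606,-.033,.026,20.1)
```

```text
t 2.7 pos [ 0.6054 -0.0325  0.0262] x [ 0.335 -0.942  0.   ] y [ 0. -0. -1.] z [0.942 0.335 0.   ] F [ 0.06 -0.8   0.6 ] w 0.0938 q [-0.24  0.33  1.76  0.    1.05 -0.58]
trans [0.03 0.01 0.02] yaw -0.11 (alt 35.89)
```

Well placed; close, then lift.

Call:
servo_tool(fingers=[-0.2, -0.5, -1, -1, -1, -1, -1, -1], translation=[[0, 0, 0], [0, 0, 0], [0, 0, 0], [0, 0, 0], [0, 0, 0], [0, 0, 0], [0, 0, 0], [0, 0, 0]], yaw=[0, 0, 0, 0, 0, 0, 0, 0], newtons=35)

```text
time_s: 3.5
ee_pos: [0.6051, -0.0319, 0.0255]
tcp_rot: [0.578, -0.408, 0.408, -0.578]
force: [-0.4, -0.1, -0.3]
width: 0.0331
```

Call:
servo_tool(fingers=[-1, -1, -1, -1, -1, -1, -1, -1, -1], translation=[[0, -0.6, 0], [0, -1.4, 0], [0, -2.4, 0], [0, -3.4, 0], [0, -4.2, 0], [0, -4.4, 0], [0, -4.4, 0], [0, -4.4, 0], [0, -4.4, 0]], yaw=[0, 0, 0, 0, 0, 0, 0, 0, 0])

```text
time_s: 4.4
ee_pos: [0.6042, -0.0317, 0.134]
tcp_rot: [0.578, -0.409, 0.407, -0.577]
force: [0.1, -0.2, 0.2]
width: 0.0005
```

Run:
```python
from h import *
st()
F=[]
for i in range(4):
    im,d,p,W=look("wrist","w2.png");F.append(arm.state()["force"])
print(np.mean(F,0))
```

```text
t 4.4 pos [ 0.6042 -0.0317  0.134 ] x [ 0.335 -0.942 -0.002] y [-0.003  0.001 -1.   ] z [ 0.942  0.335 -0.002] F [ 0.12 -0.17  0.16] w 0.0005 q [-0.24  0.19  1.71  0.    1.24 -0.58]
[-0.13901061 -0.01378288 -0.11699434]
```

View pics/w2.png

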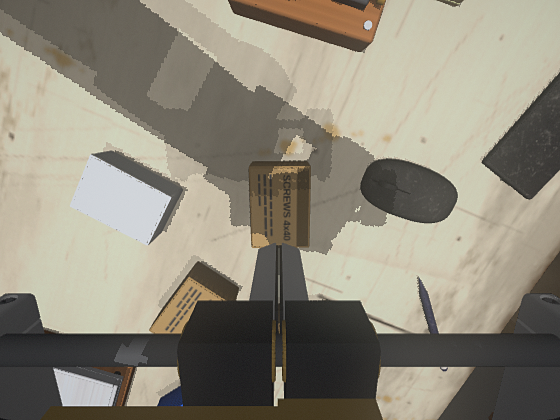

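Run:
```python
from h import *
im,d,p,W=look("wrist")
m=(W[...,2]>.033)&(W[...,2]<.047)
rects(W,.033,.047)
im,d,p,W=look("top","top3.png")
rects(W[:,300:],.033,.05)
print(w2px(arm.state()["ee_pos"],arm.camera_params("wrist")))
```

```text
px [325.  15.] n 3518 ctr [566.2 137.3] size [130.6  31.9] ang 10.4 z 0.039
px [120. 199.] n 5250 ctr [453.2 -79. ] size [61.  85.5] ang 79.6 z 0.0396
px [279. 204.] n 4863 ctr [604.3 -32.6] size [60.5 84.6] ang 20.2 z 0.0397
px [184. 305.] n 1855 ctr [ 550.9 -183.8] size [85.8 54.4] ang 72.3 z 0.0396
px [ 86. 387.] n 2154 ctr [ 457.9 -330.3] size [67.  78.3] ang 89.3 z 0.0348
px [ 44. 170.] n 318 ctr [ 693.  -185.5] size [61.1 84.9] ang 23.9 z 0.0398
px [206. 182.] n 144 ctr [ 651.8 -792. ] size [ 30.2 106.2] ang 51.4 z 0.0415
px [ 82. 197.] n 363 ctr [ 594.2 -334.8] size [85.9 61.6] ang 54.9 z 0.0397
px [ 43. 206.] n 367 ctr [ 555.  -185.2] size [85.9 60.1] ang 72.8 z 0.0397
px [256. 227.] n 41 ctr [ 498.1 -985.9] size [21.  48.4] ang 87.3 z 0.0354
px [ 18. 234.] n 160 ctr [450.8 -96.4] size [28.5 83.1] ang 82.2 z 0.04
px [ 89. 239.] n 841 ctr [ 436.6 -359.6] size [124.6 122.2] ang 89.3 z 0.0367
px [235. 394.] n 2021 ctr [-123.7 -894.2] size [184.7 242.9] ang 65.2 z 0.0468
px [128. 414.] n 192 ctr [-181.3 -500.5] size [ 39.  103.9] ang 2.2 z 0.0436
[280.45965103 243.39075361]
```

View pics/top3.png

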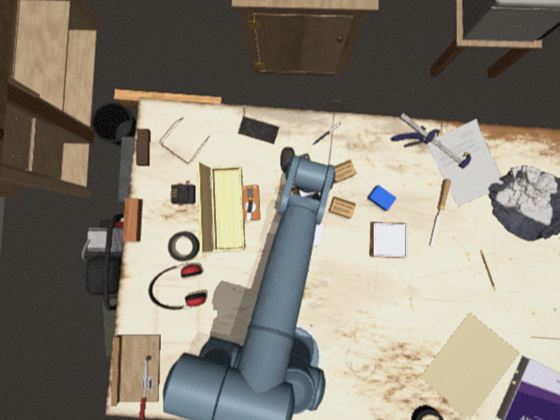

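Call:
servo_tool(fingers=[0, 1, 1, 1, 1, 1, 1, 1, 1, 1], translation=[[0, 0, 0], [0, 0, 0], [0, 0, 0], [0, 0, 0], [0, 0, 0], [0, 0, 0], [0, 0, 0], [0, 0, 0], [0, 0, 0], [0, 0, 0]], yaw=[0, 0, 0, 0, 0, 0, 0, 0, 0, 0])

```text
time_s: 5.7
ee_pos: [0.6052, -0.032, 0.1355]
tcp_rot: [0.578, -0.408, 0.408, -0.578]
force: [-0.0, -0.1, -0.2]
width: 0.0769
```

Run:
```python
from h import *
go(.6045,-.0325,.024,20.1)
```

```text
t 5.7 pos [ 0.6052 -0.032   0.1355] x [ 0.335 -0.942 -0.   ] y [-0.  0. -1.] z [ 0.942  0.335 -0.   ] F [-0.02 -0.14 -0.24] w 0.0769 q [-0.24  0.19  1.71  0.    1.24 -0.58]
trans [ 0.01  4.46 -0.03] yaw -0.1 (alt 35.90)
```

Call:
servo_tool(fingers=[1, 1, 1, 1, 1, 1, 1, 1], translation=[[0, 0.5, 0], [0, 1.5, 0], [0, 2.4, 0], [0, 3.2, 0], [0, 4, 0], [0, 4.4, 0], [0, 4.4, 0], [0, 4.4, 0]], yaw=[0, 0, 0, 0, 0, 0, 0, 0])

```text
time_s: 6.5
ee_pos: [0.6055, -0.032, 0.0259]
tcp_rot: [-0.578, 0.407, -0.408, 0.578]
force: [-0.1, -0.1, -0.3]
width: 0.094
```

Run:
```python
from h import *
st()
im,d,p,W=look("wrist","w3.png")
look("scene","s3.png")
```

```text
t 6.5 pos [ 0.6055 -0.032   0.0259] x [ 0.335 -0.942  0.   ] y [ 0. -0. -1.] z [0.942 0.335 0.   ] F [-0.13 -0.13 -0.33] w 0.094 q [-0.24  0.33  1.76  0.    1.05 -0.58]
```

View pics/w3.png

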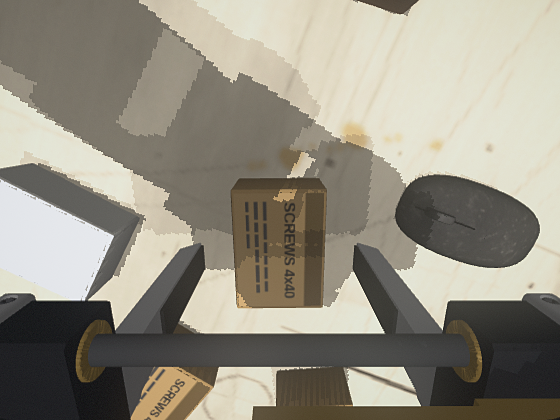

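View pics/s3.png

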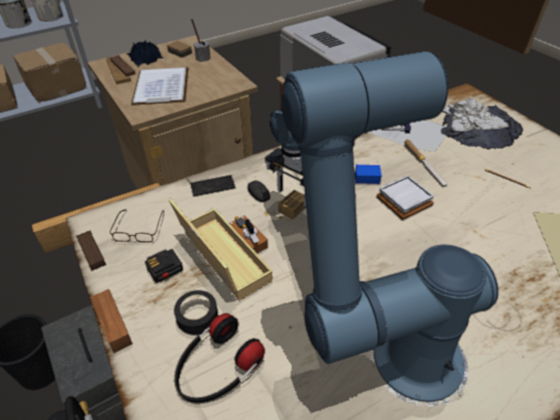

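Run:
```python
from h import *
im,d,p,W=look("wrist")
for uv in[(195,248),(200,262),(362,248),(370,300),(280,240),(280,345),(190,300),(150,370),(60,340)]:
    print(uv,d[uv[1],uv[0]],W[uv[1],uv[0]].round(4))
R=p["R"];o=-R.T@p["t"];print("cam",o,R)
s,Rt=st()
print("tcp px",w2px(s["ee_pos"],p), "tcp in cam",R@s["ee_pos"]+p["t"])
im,d,p,W=look("scene");print("scene tcp px",w2px(s["ee_pos"],p))
cv2.imwrite("pics/s3c.png",cv2.resize(im[120:240,220:380],None,fx=5,fy=5,interpolation=cv2.INTER_CUBIC))
```

```text
(195, 248) 0.18270613 [ 0.555  -0.0398  0.0583]
(200, 262) 0.1853897 [ 0.5602 -0.0476  0.0582]
(362, 248) 0.1842843 [ 0.6486 -0.0071  0.057 ]
(370, 300) 0.15850626 [ 0.651  -0.0226  0.0884]
(280, 240) 0.20156384 [ 0.6033 -0.0252  0.0395]
(280, 345) 0.07850503 [ 0.5958 -0.0067  0.1619]
(190, 300) 0.26073447 [ 0.5557 -0.1169 -0.0016]
(150, 370) 0.116682306 [ 0.5617 -0.0567  0.1325]
(60, 340) 0.07221265 [ 0.5455 -0.0188  0.1667]
cam [0.57701115 0.04456564 0.22765237] [[ 0.94207458  0.33539968  0.00159633]
 [ 0.32139056 -0.90406647  0.28173025]
 [ 0.09593542 -0.26489786 -0.95949232]]
t 6.65 pos [ 0.6062 -0.0322  0.0268] x [ 0.335 -0.942  0.001] y [ 0.002 -0.001 -1.   ] z [0.942 0.335 0.002] F [ 1.19  0.11 -1.32] w 0.0942 q [-0.24  0.33  1.76 -0.    1.05 -0.58]
tcp px [280.41688607 243.46260935] tcp in cam [0.00138552 0.02221304 0.21581307]
scene tcp px [293.24157873 202.18291876]
```

View pics/s3c.png

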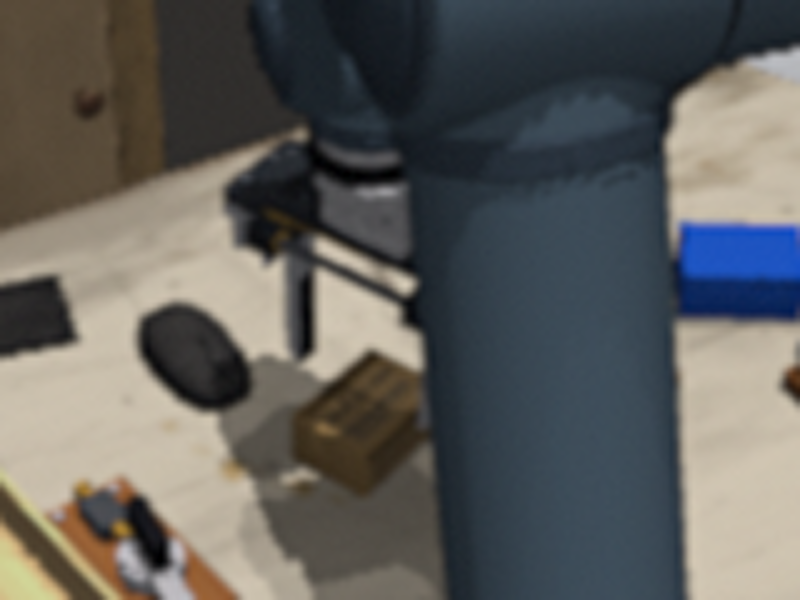

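Run:
```python
from h import *
s,R=st()
im,d,p,W=look("scene");
for k in(0.014,-.02,-.03,-.04):
    for o in(.0535,-.0535):
        X=s["ee_pos"]+R[:,1]*k+R[:,2]*o
        print(k,o,X.round(3),w2px(X,p).round(1), "crop",((w2px(X,p)-[220,120])*5).round(0))
iw,dw,pw,Ww=look("wrist")
m=(Ww[...,2]>.045)
v,u=np.where(m[230:300,150:420]);P=Ww[230:300,150:420][m[230:300,150:420]]
L=(P-s["ee_pos"])@R
sel=(abs(L[:,2])>.03)&(abs(L[:,2])<.08)
L=L[sel];print("tool frame of finger pts: min/max",L.min(0),L.max(0));print(np.percentile(L[:,1],[50,80,90,95,99]))
```

```text
t 6.7 pos [ 0.6061 -0.0322  0.0268] x [ 0.335 -0.942  0.001] y [ 0.002 -0.001 -1.   ] z [0.942 0.335 0.002] F [1.54 0.18 0.99] w 0.094 q [-0.24  0.33  1.76  0.    1.05 -0.58]
0.014 0.0535 [ 0.657 -0.014  0.013] [280.3 198.6] crop [302. 393.]
0.014 -0.0535 [ 0.556 -0.05   0.013] [306.5 212.4] crop [433. 462.]
-0.02 0.0535 [ 0.656 -0.014  0.047] [280.2 190.9] crop [301. 354.]
-0.02 -0.0535 [ 0.556 -0.05   0.047] [306.8 204.7] crop [434. 423.]
-0.03 0.0535 [ 0.656 -0.014  0.057] [280.2 188.6] crop [301. 343.]
-0.03 -0.0535 [ 0.556 -0.05   0.057] [306.9 202.3] crop [434. 412.]
-0.04 0.0535 [ 0.656 -0.014  0.067] [280.2 186.2] crop [301. 331.]
-0.04 -0.0535 [ 0.556 -0.05   0.067] [307. 200.] crop [435. 400.]
tool frame of finger pts: min/max [-0.01077715 -0.0872688  -0.06067858] [ 0.00819437 -0.02064941  0.05799291]
[-0.05820025 -0.03978084 -0.03207133 -0.02756157 -0.02303845]
```

Call:
servo_tool(fingers=[1, 1, 1, 1, 1, 1], translation=[[0, 0.4, 0], [0, 0.8, 0], [0, 1.2, 0], [0, 1.4, 0], [0, 1.4, 0], [0, 1.4, 0]], yaw=[0, 0, 0, 0, 0, 0])

```text
time_s: 7.4
ee_pos: [0.6051, -0.032, -0.0096]
tcp_rot: [0.578, -0.408, 0.408, -0.578]
force: [-0.4, 0.2, 0.2]
width: 0.0941
```

```bash
sed -i 's/s\["ee_pos"\])\/0.025/s["ee_pos"])\/0.025  # z given is REPORTED z/' h.py
python3 - <<'E'
from h import *
st()
im,d,p,W=look("wrist","w4.png")
E
```

```text
t 7.4 pos [ 0.6051 -0.032  -0.0096] x [ 0.335 -0.942 -0.   ] y [-0.  0. -1.] z [ 0.942  0.335 -0.   ] F [-0.42  0.17  0.18] w 0.0941 q [-0.24  0.39  1.77 -0.    0.99 -0.58]
```

View pics/w4.png

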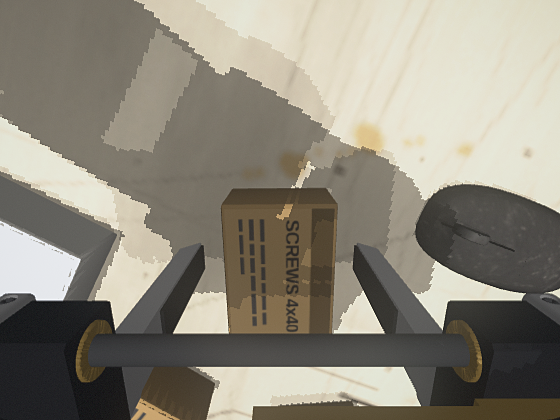

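Call:
servo_tool(fingers=[-0.2, -0.5, -1, -1, -1, -1, -1, -1], translation=[[0, 0, 0], [0, 0, 0], [0, 0, 0], [0, 0, 0], [0, 0, 0], [0, 0, 0], [0, 0, 0], [0, 0, 0]], yaw=[0, 0, 0, 0, 0, 0, 0, 0], newtons=35)

```text
time_s: 8.25
ee_pos: [0.6053, -0.032, -0.0094]
tcp_rot: [-0.578, 0.408, -0.408, 0.578]
force: [0.0, -0.6, 1.0]
width: 0.0597
```

Call:
servo_tool(fingers=[-1, -1, -1, -1, -1, -1, -1, -1, -1, -1], translation=[[0, -0.4, 0], [0, -1, 0], [0, -1.8, 0], [0, -2.6, 0], [0, -3.4, 0], [0, -3.8, 0], [0, -4, 0], [0, -4, 0], [0, -4, 0], [0, -4, 0]], yaw=[0, 0, 0, 0, 0, 0, 0, 0, 0, 0])

```text
time_s: 9.25
ee_pos: [0.6043, -0.0318, 0.0893]
tcp_rot: [0.578, -0.408, 0.407, -0.577]
force: [0.2, 0.2, -2.5]
width: 0.0596
```

Run:
```python
from h import *
s,R=st()
F=[]
for i in range(3):
    im,d,p,W=look("wrist","w5.png");F.append(arm.state()["force"])
print(np.mean(F,0))
m=(W[...,2]>.1)&(W[...,2]<.16)
rects(W,.11,.15)
```

```text
t 9.25 pos [ 0.6043 -0.0318  0.0893] x [ 0.335 -0.942 -0.001] y [-0.002  0.001 -1.   ] z [ 0.942  0.335 -0.002] F [ 0.16  0.22 -2.53] w 0.0596 q [-0.24  0.24  1.74 -0.    1.16 -0.58]
[-0.59013175 -0.46897735 -1.79609236]
px [278. 261.] n 16755 ctr [602.1 -29.2] size [83.9 78.7] ang 19.2 z 0.1385
```

View pics/w5.png

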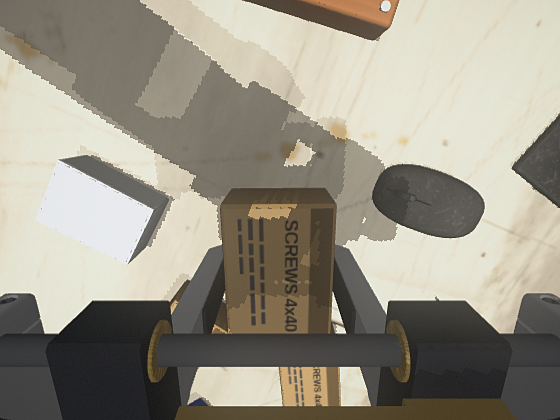

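Run:
```python
from h import *
go(.60,.06,.14,0)
```

```text
t 9.4 pos [ 0.6047 -0.0319  0.0898] x [ 0.335 -0.942 -0.001] y [-0.001  0.    -1.   ] z [ 0.942  0.335 -0.001] F [-1.04 -0.68 -1.91] w 0.0598 q [-0.24  0.24  1.74 -0.    1.16 -0.58]
trans [-3.53 -2.01  1.05] yaw 3.92 (alt -32.08)
```

Call:
servo_tool(fingers=[-1, -1, -1, -1, -1, -1, -1, -1, -1, -1], translation=[[-0.3, -0.3, 0.1], [-0.8, -0.7, 0.3], [-1.4, -1.2, 0.5], [-2, -1.6, 0.7], [-2.6, -2, 0.8], [-3.1, -2, 1], [-3.4, -2, 1], [-3.5, -2, 1], [-3.5, -2, 1], [-3.5, -2, 1]], yaw=[0.4, 1, 1.6, 2.2, 2.8, 3.4, 3.9, 3.9, 3.9, 3.9])

```text
time_s: 10.4
ee_pos: [0.5994, 0.0585, 0.1403]
tcp_rot: [0.501, -0.5, 0.499, -0.5]
force: [0.4, 0.2, -2.2]
width: 0.0597
```

Run:
```python
from h import *
st()
im,d,p,W=look("wrist","w6.png");np.savez("w6",d=d,W=W,**{k:p[k] for k in p})
im,d,p,W=look("top","top6.png");np.save("W6t",W)
```

```text
t 10.4 pos [0.5994 0.0585 0.1403] x [ 0.002 -1.     0.   ] y [-0. -0. -1.] z [ 1.     0.002 -0.   ] F [ 0.41  0.16 -2.21] w 0.0597 q [-0.09  0.18  1.72 -0.    1.25 -0.09]
```

View pics/w6.png

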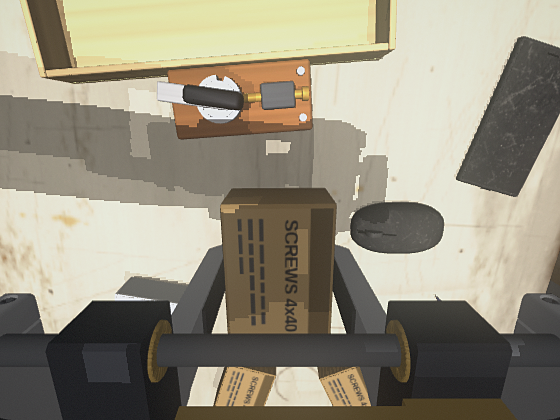

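View pics/top6.png

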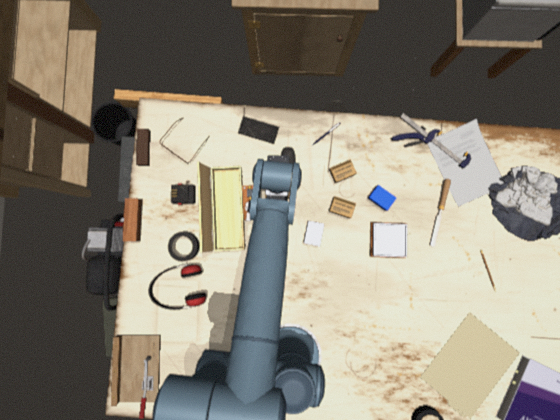

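Run:
```python
from h import *
z=np.load("w6.npz");W=z["W"];im=cv2.imread("pics/w6.png");p={k:z[k] for k in("mtx","R","t")}
cv2.imwrite("pics/w6c.png",cv2.resize(im[0:150],None,fx=1.42,fy=1.42))
m=(W[...,2]>.043)&(W[...,2]<.053)&(W[...,1]>.12);m[150:]=0
P=W[m];print(len(P),P.min(0),P.max(0))
# near wall outer and inner edge
for lo,hi in((.4,.44),(.44,.48),(.48,.5),(.6,.64),(.64,.68)):
    S=P[(P[:,0]>lo)&(P[:,0]<hi)];S=S[S[:,1]<.2];print(lo,len(S),np.percentile(S[:,1],[3,50,97]).round(4),np.median(S[:,2]).round(4))
for lo,hi in((.21,.23),(.23,.26)):
    for s in(P[P[:,0]>.6],P[P[:,0]<.5]):
        S=s[(s[:,1]>lo)&(s[:,1]<hi)];
        if len(S):print(lo,len(S),np.percentile(S[:,0],[3,50,97]).round(4))
# knob grip
k=(W[...,2]>.08)&(W[...,2]<.095)&(W[...,1]>.12);k[150:]=0
r=cv2.minAreaRect(W[k][:,:2].astype(np.float32)*1000);print("knob",r)
```

```text
4677 [0.38282325 0.13917945 0.04300152] [0.69800414 0.2373269  0.05299781]
0.4 360 [0.1784 0.1817 0.1852] 0.047
0.44 366 [0.1813 0.1849 0.1883] 0.047
0.48 187 [0.184  0.1868 0.1901] 0.0471
0.6 642 [0.153  0.194  0.1995] 0.0481
0.64 215 [0.1959 0.1982 0.1998] 0.0469
0.21 223 [0.6903 0.693  0.6964]
0.21 262 [0.3846 0.3887 0.391 ]
0.23 74 [0.6896 0.6919 0.6953]
0.23 87 [0.3839 0.3879 0.39  ]
knob ((545.7083129882812, 158.3461151123047), (13.996952056884766, 45.224945068359375), 82.67964172363281)
```

View pics/w6c.png

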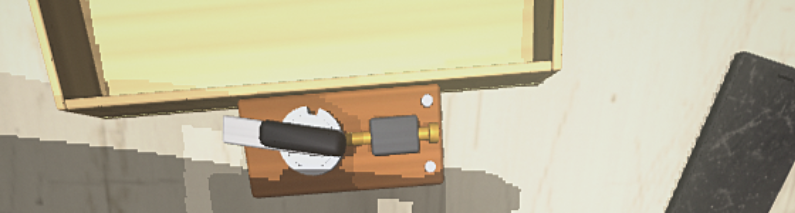

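```bash
cat >> h.py <<'E'
CO=np.array([.5392,.2434]);CA=np.radians(3.9)
def case(x,y):
    c,s=np.cos(CA),np.sin(CA);return CO+np.array([c*x-s*y,s*x+c*y])
E
python3 - <<'E'
from h import *
print(case(.08,-.002),case(-.08,-.002))
go(*case(.08,-.002),.14,3.9)
E
```

```text
[0.61915077 0.24684585] [0.45952129 0.23596341]
t 10.5 pos [0.5994 0.0584 0.1404] x [ 0.001 -1.     0.   ] y [-0. -0. -1.] z [ 1.     0.001 -0.   ] F [ 0.53 -0.15 -2.32] w 0.0597 q [-0.09  0.18  1.72 -0.    1.25 -0.09]
trans [-7.54  0.02  0.8 ] yaw -0.76 (alt 35.24)
```

Call:
servo_tool(fingers=[-1, -1, -1, -1, -1, -1, -1, -1, -1, -1], translation=[[-0.5, 0, 0], [-1.4, 0, 0.2], [-2.6, 0, 0.3], [-3.8, 0, 0.4], [-5, 0, 0.6], [-6.2, 0, 0.8], [-7, 0, 0.8], [-7.5, 0, 0.8], [-7.5, 0, 0.8], [-7.5, 0, 0.8]], yaw=[0, -0.2, -0.4, -0.6, -0.8, -0.8, -0.8, -0.8, -0.8, -0.8])

```text
time_s: 11.5
ee_pos: [0.619, 0.246, 0.1404]
tcp_rot: [0.518, -0.482, 0.482, -0.517]
force: [0.2, -0.4, -2.2]
width: 0.0595
```

Run:
```python
from h import *
im,d,p,W=look("wrist","w7.png")
go(*case(.08,-.002),-.002,3.9)
im,d,p,W=look("scene","s7.png")
cv2.imwrite("pics/s7c.png",cv2.resize(im[80:320,140:420],None,fx=2.5,fy=2.5))
```

```text
t 11.55 pos [0.6191 0.2456 0.1404] x [ 0.071 -0.997  0.   ] y [-0. -0. -1.] z [ 0.997  0.071 -0.   ] F [ 0.22  0.14 -2.08] w 0.0597 q [ 0.21  0.32  1.55 -0.    1.28  0.14]
trans [-0.05  5.7   0.01] yaw 0.03 (alt -35.97)
```

View pics/w7.png

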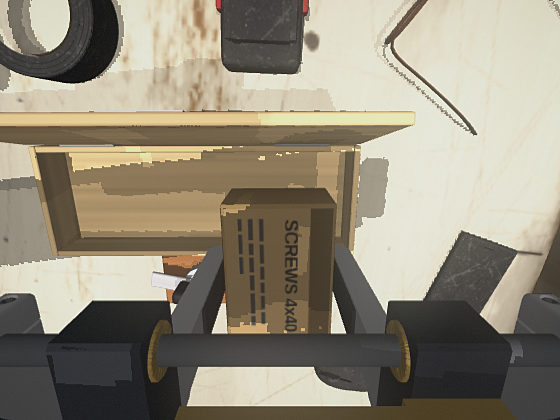

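View pics/s7c.png

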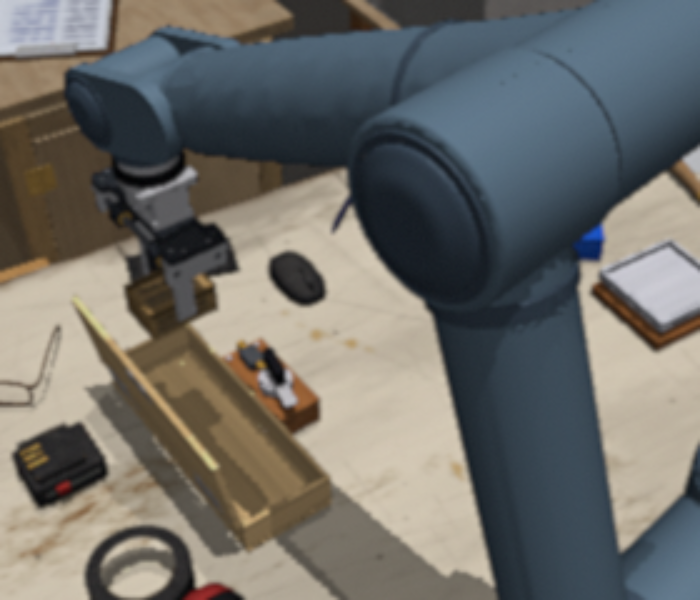

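Call:
servo_tool(fingers=[-1, -1, -1, -1, -1, -1, -1, -1], translation=[[-0.1, 0.5, 0], [-0.1, 1.3, 0], [-0.1, 2.2, 0], [-0.1, 3, 0], [-0.1, 3.8, 0], [-0.1, 4.2, 0], [-0.1, 4.4, 0], [-0.1, 4.4, 0]], yaw=[0, 0, 0, 0, 0, 0, 0, 0])

```text
time_s: 12.4
ee_pos: [0.6187, 0.2486, 0.03]
tcp_rot: [0.518, -0.482, 0.482, -0.517]
force: [0.5, 0.4, -2.2]
width: 0.0597
```

Run:
```python
from h import *
im,d,p,W=look("wrist","w8.png")
go(*case(.08,-.002),-.002,3.9)
```

```text
t 12.45 pos [0.6193 0.2488 0.031 ] x [ 0.071 -0.997 -0.   ] y [ 0.001  0.    -1.   ] z [0.997 0.071 0.001] F [ 0.17 -0.19 -1.02] w 0.0599 q [0.21 0.45 1.6  0.   1.1  0.14]
trans [ 0.08  1.32 -0.01] yaw 0.04 (alt -35.96)
```

View pics/w8.png

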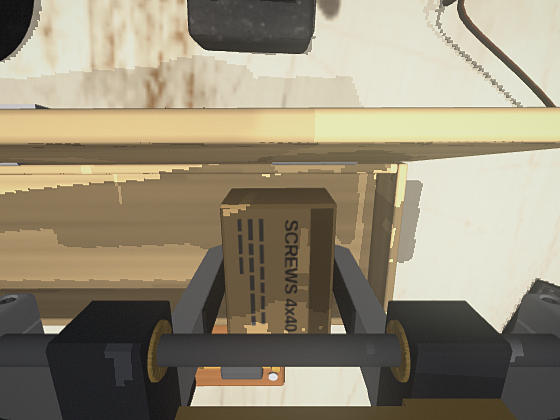

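Call:
servo_tool(fingers=[-1, -1, -1, -1, -1, -1], translation=[[0.08, 0.4, 0], [0.08, 0.8, 0], [0.08, 1.1, 0], [0.08, 1.3, 0], [0.08, 1.3, 0], [0.08, 1.3, 0]], yaw=[0, 0, 0, 0, 0, 0])

```text
time_s: 13.05
ee_pos: [0.6191, 0.2469, -0.002]
tcp_rot: [0.518, -0.482, 0.482, -0.518]
force: [0.0, -0.4, -2.1]
width: 0.0595
```

Run:
```python
from h import *
go(*case(.08,-.002),-.002,3.9)
```

```text
t 13.05 pos [ 0.6191  0.2469 -0.002 ] x [ 0.071 -0.997  0.   ] y [ 0. -0. -1.] z [0.997 0.071 0.   ] F [ 0.03 -0.42 -2.08] w 0.0595 q [ 0.21  0.49  1.6  -0.    1.04  0.14]
trans [ 0. -0.  0.] yaw 0.04 (alt -35.96)
```

Call:
servo_tool(fingers=[-1, -1, 0.6, 0.6, 0.6, 0.6, 0.6], translation=[[0, 0.06, 0], [0, 0.06, 0], [0, 0.06, 0], [0, 0.06, 0], [0, 0.06, 0], [0, 0.06, 0], [0, 0.06, 0]], yaw=[0, 0, 0, 0, 0, 0, 0])

```text
time_s: 13.75
ee_pos: [0.6192, 0.2469, -0.0033]
tcp_rot: [-0.517, 0.482, -0.482, 0.518]
force: [0.1, 0.7, -0.8]
width: 0.0751
```

Call:
servo_tool(fingers=[0.6, 0.6, 0.6, 0.6, 0.6, 0.6, 0.6, 1], translation=[[0, -0.5, 0], [0, -1.4, 0], [0, -2.4, 0], [0, -3.4, 0], [0, -4.6, 0], [0, -5.6, 0], [0, -5.8, 0], [0, -5.8, 0]], yaw=[0, 0, 0, 0, 0, 0, 0, 0])

```text
time_s: 14.55
ee_pos: [0.6197, 0.247, 0.1429]
tcp_rot: [-0.517, 0.481, -0.482, 0.518]
force: [0.6, -0.2, -0.4]
width: 0.0803
```

Run:
```python
from h import *
im,d,p,W=look("wrist","w9.png");rects(W,.042,.052)
im,d,p,W=look("top","top9.png")
rects(W[:,300:],.033,.05)
go(.555,-.185,.06,-17.5)
```

```text
px [57. 48.] n 3034 ctr [411.1 377. ] size [101.9  46.2] ang 29.8 z 0.0443
px [259.  21.] n 3151 ctr [590.5 408.4] size [62.5 32.9] ang 3.3 z 0.0465
px [173. 185.] n 4815 ctr [538.3 244.9] size [312.7 113.6] ang 4.1 z 0.047
px [278. 205.] n 4868 ctr [617.8 245.8] size [60.4 85.5] ang 4.4 z 0.0457
px [277. 252.] n 850 ctr [622.4 197.6] size [133.4   6.9] ang 4.5 z 0.0468
px [227. 278.] n 132 ctr [569.4 164.2] size [13.7 29.7] ang 73.2 z 0.0504
px [253. 272.] n 134 ctr [596.4 172. ] size [28.9  4.3] ang 4.6 z 0.0472
px [272. 280.] n 55 ctr [618.  165.7] size [13.4  7.3] ang 19.3 z 0.0507
px [ 43. 170.] n 358 ctr [ 692.5 -184.8] size [60.5 86.3] ang 25.1 z 0.0397
px [206. 182.] n 147 ctr [ 660.  -796.3] size [ 37.7 101.5] ang 55.9 z 0.0406
px [ 82. 197.] n 367 ctr [ 594.3 -334. ] size [85.8 60.7] ang 54.4 z 0.0401
px [ 43. 206.] n 364 ctr [ 555.  -185.5] size [85.9 60.1] ang 72.3 z 0.04
px [ 14. 233.] n 373 ctr [454.5 -79.7] size [60.8 84.1] ang 80.1 z 0.04
px [ 89. 239.] n 855 ctr [ 436.5 -359.8] size [122.8 121.9] ang 89.9 z 0.0367
px [234. 394.] n 1995 ctr [-122.2 -893.8] size [183.3 242.5] ang 65.9 z 0.0466
px [128. 414.] n 190 ctr [-182.9 -500.3] size [ 37.5 101.7] ang 2.3 z 0.0441
t 14.65 pos [0.6181 0.2467 0.1401] x [ 0.071 -0.997  0.   ] y [-0.002 -0.001 -1.   ] z [ 0.997  0.071 -0.002] F [-1.02 -0.09  0.18] w 0.0879 q [ 0.21  0.32  1.55 -0.    1.28  0.14]
trans [17.04  3.22 -3.74] yaw 4.32 (alt -31.68)
```

View pics/w9.png

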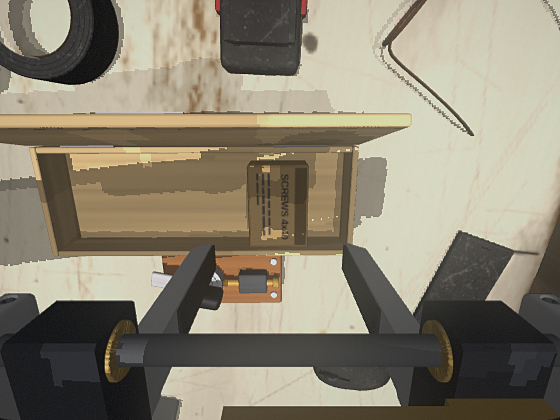

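Call:
servo_tool(fingers=[1, 1, 1, 1, 1, 1, 1, 1, 1, 1], translation=[[1, 0, -0.2], [3, 0, -0.6], [5, 0, -1], [7, 0, -1.5], [9, 0, -2], [11, 0, -2.5], [13, 0, -3], [15, 0, -3.4], [16.5, 0.5, -3.7], [17, 1, -3.7]], yaw=[0.2, 0.8, 1.4, 2, 2.6, 3.2, 3.8, 4.2, 4.3, 4.3])

```text
time_s: 15.65
ee_pos: [0.5556, -0.1873, 0.1148]
tcp_rot: [-0.418, 0.571, -0.571, 0.417]
force: [-0.6, 0.6, 0.0]
width: 0.0936
```

Call:
servo_tool(fingers=[1, 1], translation=[[0, 0.5, 0], [0, 0.5, 0]], yaw=[0, 0])

```text
time_s: 15.85
ee_pos: [0.5551, -0.1815, 0.1004]
tcp_rot: [-0.42, 0.572, -0.568, 0.418]
force: [1.2, 0.3, -0.0]
width: 0.0938
```

Run:
```python
from h import *
im,d,p,W=look("wrist","w10.png");rects(W,.034,.046)
go(.555,-.185,-.0095,-17.5)
```

```text
px [128. 137.] n 7643 ctr [453.3 -79.5] size [60.6 85.7] ang 79.6 z 0.0396
px [433. 172.] n 7162 ctr [ 691.5 -185. ] size [60.9 86.1] ang 24.2 z 0.0396
px [280. 217.] n 6110 ctr [ 554.2 -184.8] size [84.6 60.4] ang 72.7 z 0.0397
px [358. 319.] n 1169 ctr [ 597.9 -302.7] size [37.1 49.7] ang 77.0 z 0.0396
px [215. 391.] n 4663 ctr [ 435.2 -351.9] size [ 81.6 140.4] ang 73.0 z 0.0347
px [355. 372.] n 604 ctr [ 572.8 -364.4] size [21.8 61.9] ang 66.6 z 0.0397
t 15.9 pos [ 0.556  -0.1815  0.1018] x [-0.298 -0.955 -0.001] y [-0.004  0.003 -1.   ] z [ 0.955 -0.298 -0.004] F [-0.03  0.11  0.76] w 0.094 q [-0.51  0.18  1.79  0.    1.18 -0.21]
trans [0.15 4.45 0.02] yaw 0.04 (alt -35.96)
```

View pics/w10.png

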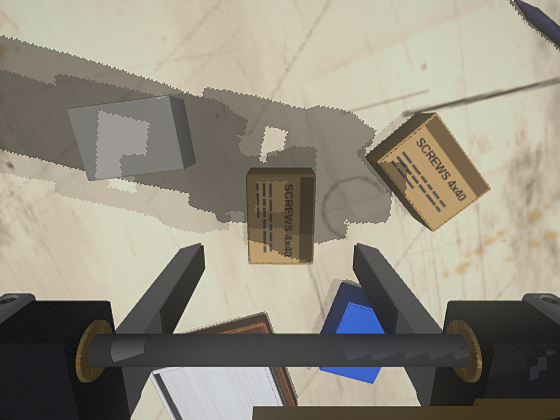

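Call:
servo_tool(fingers=[1, 1, 1, 1, 1, 1, 1, 1], translation=[[0.1, 0.5, 0], [0.1, 1.5, 0], [0.1, 2.4, 0], [0.1, 3.2, 0], [0.1, 4, 0], [0.1, 4.4, 0], [0.1, 4.4, 0], [0.1, 4.4, 0]], yaw=[0, 0, 0, 0, 0, 0, 0, 0])

```text
time_s: 16.7
ee_pos: [0.557, -0.1859, -0.0053]
tcp_rot: [0.419, -0.569, 0.57, -0.419]
force: [-0.1, -0.3, 0.2]
width: 0.0936
```

Run:
```python
from h import *
go(.5545,-.185,-.0095,-17.5)
```

```text
t 16.7 pos [ 0.557  -0.1859 -0.0053] x [-0.299 -0.954  0.   ] y [ 0.001 -0.    -1.   ] z [ 0.954 -0.299  0.001] F [-0.06 -0.34  0.22] w 0.0936 q [-0.52  0.34  1.82  0.    0.98 -0.21]
trans [-0.    0.17 -0.1 ] yaw 0.03 (alt -35.97)
```

Call:
servo_tool(fingers=[1, 0, -0.5, -1, -1, -1, -1, -1, -1], translation=[[0, 0.16, -0.1], [0, 0.16, -0.1], [0, 0.16, -0.1], [0, 0.16, -0.1], [0, 0.16, -0.1], [0, 0.16, -0.1], [0, 0.16, -0.1], [0, 0.16, -0.1], [0, 0.16, -0.1]], yaw=[0, 0, 0, 0, 0, 0, 0, 0, 0], newtons=40)

```text
time_s: 17.6
ee_pos: [0.5544, -0.1855, -0.0097]
tcp_rot: [0.418, -0.57, 0.57, -0.419]
force: [2.8, -0.6, -0.4]
width: 0.06
```

Call:
servo_tool(fingers=[-1, -1, -1, -1, -1, -1, -1, -1, -1, -1], translation=[[0, -0.4, 0], [0, -1, 0], [0, -1.8, 0], [0, -2.6, 0], [0, -3.4, 0], [0, -4.2, 0], [0, -5, 0], [0, -5.4, 0], [0, -5.4, 0], [0, -5.4, 0]], yaw=[0, 0, 0, 0, 0, 0, 0, 0, 0, 0])

```text
time_s: 18.6
ee_pos: [0.5532, -0.1849, 0.1242]
tcp_rot: [-0.419, 0.57, -0.569, 0.418]
force: [0.1, -0.9, -8.1]
width: 0.0594
```

Run:
```python
from h import *
F=[]
for i in range(3):
    im,d,p,W=look("wrist","w11.png");F.append(arm.state()["force"])
print(np.mean(F,0))
go(.4365,-.3597,.12,0)
go(*case(-.08,-.002),.14,3.9)
```

```text
[ 0.10379375 -0.10932291 -6.53247533]
t 18.75 pos [ 0.553  -0.1847  0.1235] x [-0.299 -0.954 -0.001] y [-0.003  0.001 -1.   ] z [ 0.954 -0.299 -0.003] F [ 0.26 -0.3  -6.26] w 0.0597 q [-0.52  0.15  1.78 -0.    1.21 -0.21]
trans [ 8.07  0.14 -2.35] yaw -3.48 (alt 32.52)
t 18.75 pos [ 0.553  -0.1847  0.1235] x [-0.299 -0.954 -0.001] y [-0.003  0.001 -1.   ] z [ 0.954 -0.299 -0.003] F [ 0.26 -0.3  -6.26] w 0.0597 q [-0.52  0.15  1.78 -0.    1.21 -0.21]
trans [-14.94  -0.63  -8.6 ] yaw -4.26 (alt 31.74)
```

Call:
servo_tool(fingers=[-1, -1, -1, -1, -1, -1, -1, -1, -1, -1], translation=[[0.4, 0, -0.1], [1.2, 0, -0.3], [2.2, 0, -0.6], [3.4, 0, -1], [4.6, 0, -1.4], [5.8, 0, -1.7], [6.8, 0, -2], [7.6, 0, -2.2], [8.1, 0, -2.3], [8.1, 0, -2.3]], yaw=[-0.2, -0.5, -1, -1.5, -2, -2.5, -3, -3.3, -3.5, -3.5])

```text
time_s: 19.75
ee_pos: [0.4374, -0.3623, 0.1242]
tcp_rot: [-0.5, 0.501, -0.5, 0.5]
force: [-0.4, 0.5, -7.3]
width: 0.0596
```

Call:
servo_tool(fingers=[-1, -1, -1], translation=[[0, 0, 0], [0, 0, 0], [0, 0, 0]], yaw=[0, 0, 0])

```text
time_s: 20.05
ee_pos: [0.4389, -0.3605, 0.1249]
tcp_rot: [-0.501, 0.5, -0.499, 0.501]
force: [-0.2, -0.5, -6.8]
width: 0.0601
```

Run:
```python
from h import *
im,d,p,W=look("wrist","w12.png")
m=(W[...,2]>.03)&(W[...,2]<.05)&(abs(W[...,0]-.4365)<.09)&(abs(W[...,1]+.36)<.09)
r=cv2.minAreaRect(W[m][:,:2].astype(np.float32)*1000);print(r)
go(.4365,-.3597,.031,0)
```

```text
((435.500732421875, -349.02679443359375), (100.13033294677734, 122.4161605834961), 89.34624481201172)
t 20.1 pos [ 0.4389 -0.3606  0.1249] x [ 0.002 -1.    -0.   ] y [-0.  0. -1.] z [ 1.     0.002 -0.   ] F [-0.14 -0.13 -7.51] w 0.0599 q [-0.89  0.12  1.82  0.    1.21 -0.89]
trans [-0.03  3.76 -0.09] yaw 0.03 (alt -35.97)
```

View pics/w12.png

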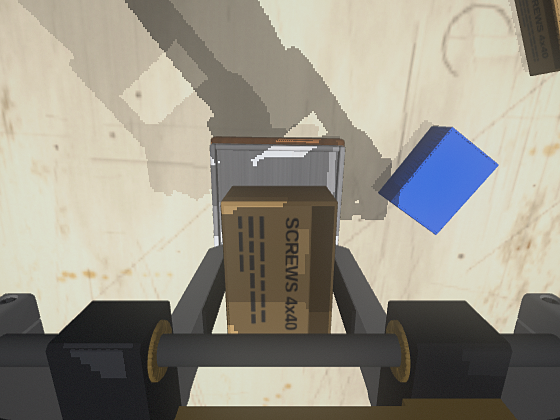

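Call:
servo_tool(fingers=[-1, -1, -1, -1, -1, -1, -1, -1, -1], translation=[[0, 0.5, -0.1], [0, 1.3, -0.1], [0, 2.2, -0.1], [0, 3, -0.1], [0, 3.5, -0.1], [0, 3.8, -0.1], [0, 4, -0.1], [0, 4.1, -0.1], [0, 4.1, -0.1]], yaw=[0, 0, 0, 0, 0, 0, 0, 0, 0])

```text
time_s: 21.0
ee_pos: [0.4363, -0.3616, 0.0233]
tcp_rot: [0.5, -0.499, 0.5, -0.5]
force: [-0.2, 1.1, -2.6]
width: 0.0598
```

Run:
```python
from h import *
im,d,p,W=look("wrist","w13.png")
go(.4362,-.3597,.019,0)
```

```text
t 21.05 pos [ 0.4364 -0.3617  0.0235] x [ 0.002 -1.     0.001] y [ 0.001 -0.001 -1.   ] z [1.    0.002 0.001] F [-1.34  1.48 -3.32] w 0.0599 q [-0.89  0.25  1.87  0.    1.02 -0.89]
trans [-0.08  0.18 -0.01] yaw 0.02 (alt -35.98)
```

Contact with the pan (weight partly taken). Lower further and release.

Call:
servo_tool(fingers=[-1, -1, 0.3, 0.6, 0.6, 0.6, 0.6, 0.6, 0.6], translation=[[0, 0.1, 0], [0, 0.18, 0], [0, 0.18, 0], [0, 0.18, 0], [0, 0.18, 0], [0, 0.18, 0], [0, -0.3, 0], [0, -1.2, 0], [0, -2.4, 0]], yaw=[0, 0, 0, 0, 0, 0, 0, 0, 0])

```text
time_s: 21.95
ee_pos: [0.4354, -0.3606, 0.0829]
tcp_rot: [-0.5, 0.5, -0.499, 0.5]
force: [-0.4, -0.3, -0.4]
width: 0.075
```

Call:
servo_tool(fingers=[0.8, 1, 1, 1], translation=[[0, -1, 0], [0, -2, 0], [0, -2, 0], [0, -2, 0]], yaw=[0, 0, 0, 0])

```text
time_s: 22.35
ee_pos: [0.4362, -0.3615, 0.1331]
tcp_rot: [0.5, -0.499, 0.5, -0.5]
force: [0.0, 0.3, -0.1]
width: 0.0935
```

Run:
```python
from h import *
im,d,p,W=look("wrist","w14.png");rects(W,.055,.085);rects(W,.023,.047)
im,d,p,W=look("top","top14.png")
rects(W[:,300:],.033,.05)
go(.692,-.185,.12,24.3)
```

```text
px [279. 211.] n 6017 ctr [ 435.3 -361.3] size [60.4 84.9] ang 0.1 z 0.0666
px [548.  31.] n 1554 ctr [ 671.1 -206.3] size [10.8 63.5] ang 23.2 z 0.034
px [440. 176.] n 5952 ctr [ 592.6 -334.2] size [85.1 61.1] ang 55.1 z 0.0395
px [279. 193.] n 8527 ctr [ 435.4 -361.2] size [124.3 122.1] ang 89.2 z 0.0268
px [ 43. 170.] n 353 ctr [ 692.4 -184.6] size [61.2 86.6] ang 24.5 z 0.0398
px [206. 182.] n 125 ctr [ 655.9 -790.6] size [27.8 96.5] ang 45.8 z 0.0413
px [ 82. 197.] n 364 ctr [ 594.  -334.2] size [85.6 61.9] ang 54.7 z 0.0397
px [ 14. 233.] n 370 ctr [454.5 -79.7] size [60.4 84.7] ang 78.7 z 0.0399
px [257. 226.] n 40 ctr [ 498.1 -986.9] size [20.4 47.4] ang 73.4 z 0.0352
px [ 74. 234.] n 41 ctr [ 449.1 -301. ] size [ 8. 93.] ang 87.4 z 0.037
px [244. 234.] n 42 ctr [ 469.  -938.1] size [36.1 24.9] ang 34.6 z 0.0366
px [234. 394.] n 1993 ctr [-124.4 -895.4] size [187.5 243.8] ang 65.4 z 0.0467
px [128. 414.] n 198 ctr [-182.3 -499. ] size [ 37.8 101.6] ang 2.1 z 0.0445
t 22.45 pos [ 0.4353 -0.3605  0.1311] x [ 0.002 -1.    -0.002] y [-0.002  0.002 -1.   ] z [ 1.     0.002 -0.002] F [-0.55  0.34  0.3 ] w 0.0936 q [-0.89  0.1   1.82 -0.    1.22 -0.89]
trans [-7.    0.44 10.28] yaw -4.84 (alt 31.16)
```

View pics/w14.png

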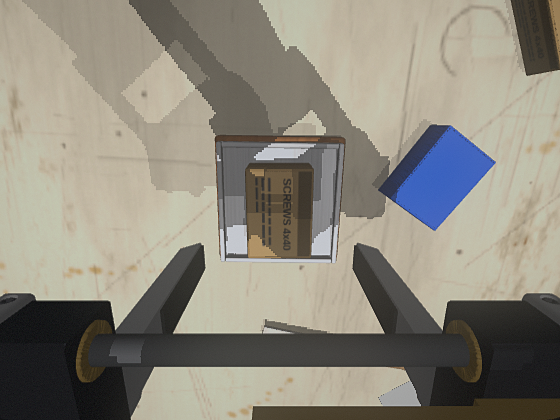

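Call:
servo_tool(fingers=[1, 1, 1, 1, 1, 1, 1, 1, 1, 1], translation=[[-0.7, 0, 1], [-1.7, 0, 2.4], [-2.7, 0, 3.8], [-3.7, 0, 5.2], [-4.6, 0, 6.6], [-5.5, 0, 8], [-6.3, 0.2, 9.2], [-7, 0.4, 10.2], [-7, 0.4, 10.3], [-7, 0.4, 10.3]], yaw=[-0.5, -1.2, -1.9, -2.6, -3.3, -4, -4.6, -4.8, -4.8, -4.8])

```text
time_s: 23.45
ee_pos: [0.6925, -0.1853, 0.1204]
tcp_rot: [0.594, -0.386, 0.383, -0.593]
force: [-0.3, -0.8, -0.3]
width: 0.0939
```

Call:
servo_tool(fingers=[1, 1, 1], translation=[[0, 0, 0], [0, 0, 0], [0, 0, 0]], yaw=[0, 0, 0])

```text
time_s: 23.75
ee_pos: [0.6926, -0.1867, 0.1228]
tcp_rot: [0.593, -0.385, 0.385, -0.593]
force: [-0.3, -0.8, 0.3]
width: 0.0941
```

Run:
```python
from h import *
im,d,p,W=look("wrist","w15.png");rects(W,.034,.046)
go(.692,-.185,-.0095,24.3)
```

```text
px [79. 13.] n 1712 ctr [ 474.7 -107. ] size [62.2 29.1] ang 25.0 z 0.0395
px [279. 206.] n 5381 ctr [ 691.4 -185.1] size [60.6 85.4] ang 24.4 z 0.0396
px [ 35. 247.] n 666 ctr [ 470.7 -341. ] size [84.8 53.7] ang 89.7 z 0.0361
px [  8. 260.] n 594 ctr [ 464.9 -351.7] size [17.1 71.8] ang 13.6 z 0.0396
px [127. 287.] n 2269 ctr [ 588.1 -330. ] size [85.9 49.3] ang 56.6 z 0.0396
t 23.8 pos [ 0.6928 -0.1867  0.1229] x [ 0.407 -0.913  0.   ] y [ 0. -0. -1.] z [0.913 0.407 0.   ] F [-0.08  0.33  0.12] w 0.094 q [-0.42  0.45  1.41 -0.    1.28 -0.84]
trans [-0.07  5.29 -0.  ] yaw -0.06 (alt 35.94)
```

View pics/w15.png

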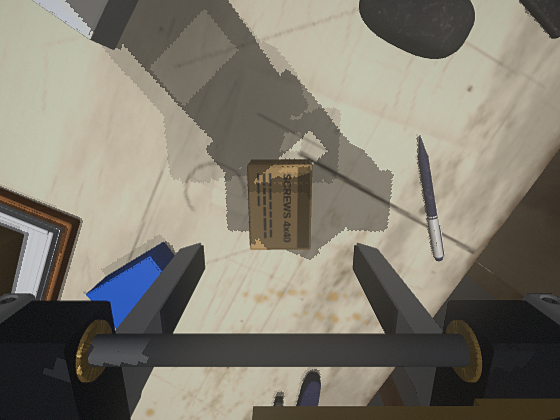

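Call:
servo_tool(fingers=[1, 1, 1, 1, 1, 1, 1, 1, 1], translation=[[0, 0.6, 0], [0, 1.6, 0], [0, 2.6, 0], [0, 3.6, 0], [0, 4.4, 0], [0, 5, 0], [0, 5.2, 0], [0, 5.2, 0], [0, 5.2, 0]], yaw=[0, 0, 0, 0, 0, 0, 0, 0, 0])

```text
time_s: 24.7
ee_pos: [0.6942, -0.1863, -0.0062]
tcp_rot: [-0.593, 0.384, -0.385, 0.593]
force: [-0.6, 0.1, 0.4]
width: 0.0939
```

Run:
```python
from h import *
go(.6918,-.185,-.0095,24.3)
```

```text
t 24.7 pos [ 0.6942 -0.1863 -0.0062] x [ 0.408 -0.913  0.002] y [ 0.002 -0.001 -1.   ] z [0.913 0.408 0.001] F [-0.6   0.1   0.38] w 0.0939 q [-0.42  0.6   1.46  0.    1.08 -0.84]
trans [-0.09  0.13 -0.07] yaw -0.04 (alt 35.96)
```

Call:
servo_tool(fingers=[1, 0, -0.5, -1, -1, -1, -1, -1, -1], translation=[[-0.09, 0.1, -0.07], [-0.09, 0.1, -0.07], [-0.09, 0.1, -0.07], [-0.09, 0.1, -0.07], [-0.09, 0.1, -0.07], [-0.09, 0.1, -0.07], [-0.09, 0.1, -0.07], [-0.09, 0.1, -0.07], [-0.09, 0.1, -0.07]], yaw=[0, 0, 0, 0, 0, 0, 0, 0, 0], newtons=40)

```text
time_s: 25.6
ee_pos: [0.691, -0.1846, -0.0098]
tcp_rot: [-0.593, 0.385, -0.385, 0.593]
force: [0.9, -0.8, 1.0]
width: 0.0598
```

Run:
```python
from h import *
st()
```

```text
t 25.6 pos [ 0.691  -0.1846 -0.0098] x [ 0.408 -0.913  0.   ] y [ 0. -0. -1.] z [0.913 0.408 0.   ] F [ 0.87 -0.84  1.01] w 0.0598 q [-0.42  0.6   1.47  0.    1.08 -0.84]
```

Call:
servo_tool(fingers=[-1, -1, -1, -1, -1, -1, -1, -1, -1, -1], translation=[[0, -0.4, 0], [0, -1, 0], [0, -1.8, 0], [0, -2.6, 0], [0, -3.4, 0], [0, -4.2, 0], [0, -5, 0], [0, -5.8, 0], [0, -6, 0], [0, -6, 0]], yaw=[0, 0, 0, 0, 0, 0, 0, 0, 0, 0])

```text
time_s: 26.6
ee_pos: [0.6916, -0.1849, 0.1425]
tcp_rot: [-0.593, 0.383, -0.386, 0.594]
force: [0.7, -0.5, -2.3]
width: 0.0597
```

Run:
```python
from h import *
im,d,p,W=look("wrist","w16.png")
go(*case(-.08,-.002),.14,3.9)
```

```text
t 26.65 pos [ 0.6907 -0.1846  0.1406] x [ 0.408 -0.913  0.001] y [ 0.001 -0.    -1.   ] z [0.913 0.408 0.   ] F [-0.31 -0.11 -1.52] w 0.06 q [-0.42  0.43  1.41 -0.    1.31 -0.84]
trans [-1.913e+01  1.000e-02 -1.580e+00] yaw 4.04 (alt -31.96)
```

View pics/w16.png

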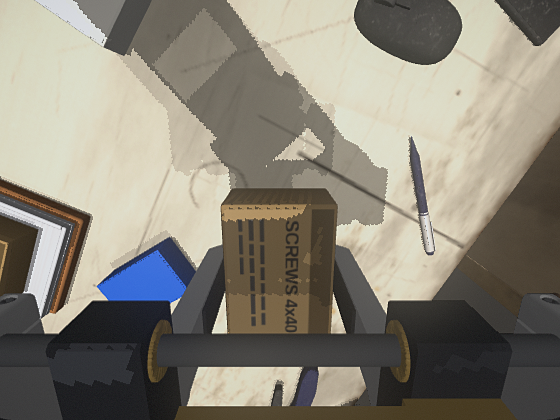

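Call:
servo_tool(fingers=[-1, -1, -1, -1, -1, -1, -1, -1, -1, -1], translation=[[-0.5, 0, 0], [-1.5, 0, -0.1], [-3, 0, -0.2], [-4.5, 0, -0.4], [-6, 0, -0.5], [-7.5, 0, -0.6], [-9, 0, -0.8], [-10.2, 0, -0.9], [-11, 0, -0.9], [-11, 0, -0.9]], yaw=[0.1, 0.4, 0.8, 1.2, 1.6, 2, 2.4, 2.7, 2.9, 2.9])

```text
time_s: 27.65
ee_pos: [0.5555, 0.0599, 0.1387]
tcp_rot: [0.541, -0.457, 0.455, -0.54]
force: [0.2, -0.8, -1.8]
width: 0.0599
```

Run:
```python
from h import *
go(*case(-.08,-.002),.14,3.9)
```

```text
t 27.65 pos [0.5555 0.0599 0.1387] x [ 0.17  -0.986 -0.001] y [-0.003  0.001 -1.   ] z [ 0.986  0.17  -0.003] F [ 0.19 -0.75 -1.78] w 0.0599 q [-0.1   0.08  1.83  0.    1.24 -0.27]
trans [-7.59 -0.04 -2.59] yaw 1.17 (alt -34.83)
```

Call:
servo_tool(fingers=[-1, -1, -1, -1, -1, -1, -1, -1, -1, -1], translation=[[-0.5, 0, -0.2], [-1.4, 0, -0.5], [-2.6, 0, -0.9], [-3.8, 0, -1.3], [-5, 0, -1.7], [-6.2, 0, -2.1], [-7.1, 0, -2.4], [-7.6, 0, -2.6], [-7.6, 0, -2.6], [-7.6, 0, -2.6]], yaw=[0.1, 0.3, 0.5, 0.7, 0.9, 1.1, 1.2, 1.2, 1.2, 1.2])

```text
time_s: 28.65
ee_pos: [0.4625, 0.2333, 0.14]
tcp_rot: [0.515, -0.484, 0.484, -0.515]
force: [-0.7, -0.5, -0.9]
width: 0.0592
```

Run:
```python
from h import *
im,d,p,W=look("wrist","w17.png")
go(*case(-.08,-.002),-.002,3.9)
```

```text
t 28.7 pos [0.4627 0.233  0.14  ] x [ 0.062 -0.998  0.   ] y [ 0. -0. -1.] z [0.998 0.062 0.   ] F [ 0.72 -0.81 -1.54] w 0.0596 q [ 0.25 -0.02  1.93 -0.    1.23  0.19]
trans [-0.13  5.68 -0.12] yaw -0.07 (alt 35.93)
```

View pics/w17.png

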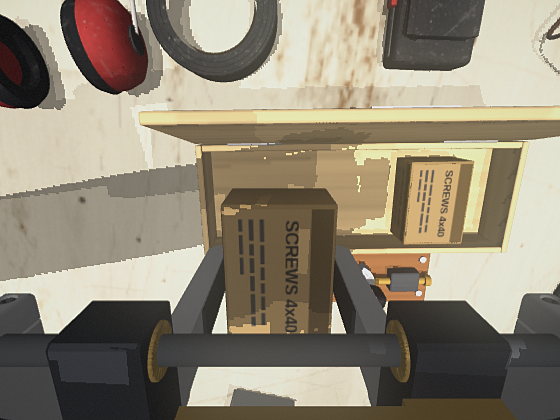

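Call:
servo_tool(fingers=[-1, -1, -1, -1, -1, -1, -1, -1], translation=[[-0.1, 0.5, -0.1], [-0.1, 1.3, -0.1], [-0.1, 2.2, -0.1], [-0.1, 3, -0.1], [-0.1, 3.8, -0.1], [-0.1, 4.2, -0.1], [-0.1, 4.4, -0.1], [-0.1, 4.4, -0.1]], yaw=[0, -0.1, -0.1, -0.1, -0.1, -0.1, -0.1, -0.1])

```text
time_s: 29.5
ee_pos: [0.4594, 0.2359, 0.0296]
tcp_rot: [0.518, -0.482, 0.482, -0.517]
force: [-0.5, -0.3, -0.7]
width: 0.0595
```

Run:
```python
from h import *
go(*case(-.08,-.002),-.0033,3.9)
```

```text
t 29.5 pos [0.4594 0.2359 0.0296] x [ 0.071 -0.997  0.   ] y [-0.001 -0.    -1.   ] z [ 0.997  0.071 -0.001] F [-0.5  -0.29 -0.68] w 0.0595 q [ 0.25  0.14  1.99 -0.    1.01  0.18]
trans [-0.    1.31  0.01] yaw 0.03 (alt -35.97)
```

Call:
servo_tool(fingers=[-1, -1, -1, -1, -1, 0.6, 0.6, 0.6, 0.6, 0.6], translation=[[0, 0.4, 0], [0, 0.8, 0], [0, 1.1, 0], [0, 1.3, 0], [0, 1.3, 0], [0, 1.3, 0], [0, 1.3, 0], [0, 1.3, 0], [0, 1.3, 0], [0, 1.3, 0]], yaw=[0, 0, 0, 0, 0, 0, 0, 0, 0, 0])

```text
time_s: 30.5
ee_pos: [0.4597, 0.2362, -0.0022]
tcp_rot: [-0.517, 0.482, -0.482, 0.518]
force: [-0.0, 0.8, 0.4]
width: 0.075
```

Call:
servo_tool(fingers=[0.6, 0.6, 0.6, 0.6, 0.6, 0.6, 0.6, 0], translation=[[0, -0.5, 0], [0, -1.4, 0], [0, -2.4, 0], [0, -3.4, 0], [0, -4.6, 0], [0, -5.6, 0], [0, -5.8, 0], [0, -5.8, 0]], yaw=[0, 0, 0, 0, 0, 0, 0, 0])

```text
time_s: 31.3
ee_pos: [0.4601, 0.2363, 0.1437]
tcp_rot: [-0.517, 0.481, -0.482, 0.518]
force: [0.5, 0.4, -0.9]
width: 0.0699
```

Run:
```python
from h import *
im,d,p,W=look("wrist","w18.png");rects(W,.043,.052)
m=(W[...,2]>.06)&(W[...,1]>.28)
P=W[m];print(len(P))
for lo in(.36,.42,.48,.54,.6):
    S=P[(P[:,0]>lo)&(P[:,0]<lo+.06)]
    if len(S):
        i=np.argsort(-S[:,2])[:20];print(lo,len(S),S[i].mean(0).round(4))
s,R=st()
im,d,p,W=look("top","top18.png")
```

```text
px [133.  56.] n 619 ctr [318.2 365.1] size [75.6 29.8] ang 77.5 z 0.0483
px [218.  43.] n 3799 ctr [395.4 381.1] size [108.9  62.3] ang 4.1 z 0.0443
px [446.  22.] n 3247 ctr [590.1 409.5] size [62.6 34.4] ang 2.2 z 0.0464
px [ 4. 27.] n 167 ctr [214.5 377.2] size [19.5  6.5] ang 84.2 z 0.0472
px [ 25. 100.] n 216 ctr [216.1 316.5] size [33.3 14.8] ang 35.8 z 0.0478
px [381. 186.] n 4659 ctr [539.3 245. ] size [313.4 114. ] ang 4.4 z 0.047
px [277. 205.] n 4834 ctr [458.2 234.7] size [60.4 85.3] ang 4.1 z 0.0457
px [436. 205.] n 4872 ctr [617.6 245.8] size [61.4 85.3] ang 4.5 z 0.0456
px [279. 252.] n 688 ctr [462.7 186. ] size [116.4   6.4] ang 4.1 z 0.0469
px [395. 276.] n 216 ctr [589.6 169.1] size [36.7 18.9] ang 41.7 z 0.0492
px [422. 281.] n 64 ctr [617.8 166.2] size [13.1  9.6] ang 55.0 z 0.0506
17750
0.36 1927 [0.3959 0.312  0.1626]
0.42 3763 [0.4526 0.3174 0.3447]
0.48 2946 [0.5033 0.3196 0.1631]
0.54 2861 [0.5741 0.3249 0.1627]
0.6 1309 [0.6075 0.3276 0.1624]
t 31.35 pos [0.4592 0.2361 0.1422] x [ 0.071 -0.997  0.   ] y [-0. -0. -1.] z [ 0.997  0.071 -0.   ] F [ 0.93 -0.31 -0.05] w 0.0665 q [ 0.25 -0.03  1.93  0.    1.24  0.18]
```

View pics/w18.png

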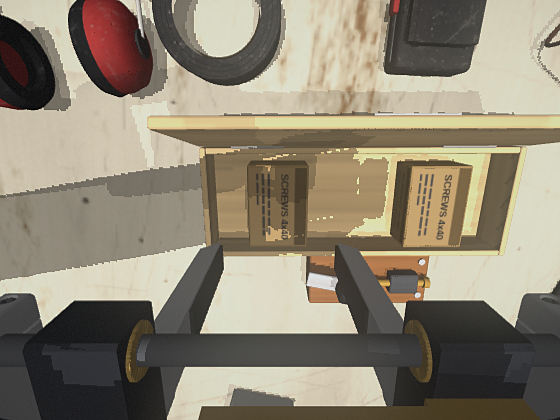

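Run:
```python
from h import *
go(*case(0,.12),.20,3.9)
r=.088
s0=None
for th in np.arange(1.8,-.01,-.15):
    y=.057-r*np.cos(th)+.008*np.sin(th)+.008; z=.048+r*np.sin(th)+.008*np.cos(th)-.021
    print(round(th,2),"case y",round(y,4),"rep z",round(z,4),"  tool x,y rel to (.12,.20):",((.12-y)/.025).round(2),((.20-z)/.025).round(2))
```

```text
t 31.4 pos [0.4587 0.2359 0.1413] x [ 0.071 -0.997  0.   ] y [-0.002 -0.001 -1.   ] z [ 0.997  0.071 -0.002] F [ 0.29  0.29 -0.74] w 0.0627 q [ 0.25 -0.03  1.93 -0.    1.24  0.18]
trans [-4.87 -2.36  3.25] yaw 0.04 (alt -35.96)
1.8 case y 0.0928 rep z 0.1109   tool x,y rel to (.12,.20): 1.09 3.56
1.65 case y 0.0799 rep z 0.1141   tool x,y rel to (.12,.20): 1.6 3.44
1.5 case y 0.0668 rep z 0.1153   tool x,y rel to (.12,.20): 2.13 3.39
1.35 case y 0.0535 rep z 0.1146   tool x,y rel to (.12,.20): 2.66 3.42
1.2 case y 0.0406 rep z 0.1119   tool x,y rel to (.12,.20): 3.18 3.52
1.05 case y 0.0282 rep z 0.1073   tool x,y rel to (.12,.20): 3.67 3.71
0.9 case y 0.0166 rep z 0.1009   tool x,y rel to (.12,.20): 4.14 3.96
0.75 case y 0.0061 rep z 0.0928   tool x,y rel to (.12,.20): 4.56 4.29
0.6 case y -0.0031 rep z 0.0833   tool x,y rel to (.12,.20): 4.92 4.67
0.45 case y -0.0108 rep z 0.0725   tool x,y rel to (.12,.20): 5.23 5.1
0.3 case y -0.0167 rep z 0.0606   tool x,y rel to (.12,.20): 5.47 5.57
0.15 case y -0.0208 rep z 0.0481   tool x,y rel to (.12,.20): 5.63 6.08
0.0 case y -0.023 rep z 0.035   tool x,y rel to (.12,.20): 5.72 6.6
```

Rise first, then over behind the lid.

Call:
servo_tool(fingers=[-1, -1, -1, -1, -1, -1, -1, -1, -1, -1], translation=[[0, -1, 0.3], [0, -2.2, 0.8], [0, -2.4, 1.6], [-1, -2.4, 2.4], [-2.2, -2.4, 3.2], [-3.4, -2.4, 3.2], [-4.4, -2.4, 3.2], [-4.9, -2.4, 3.2], [-4.9, -2.4, 3.2], [-4.9, -2.4, 3.2]], yaw=[0, 0, 0, 0, 0, 0, 0, 0, 0, 0], newtons=20)

```text
time_s: 32.4
ee_pos: [0.5303, 0.3633, 0.2016]
tcp_rot: [0.518, -0.482, 0.482, -0.517]
force: [0.3, 0.0, 0.2]
width: 0.0006
```

Run:
```python
from h import *
go(*case(0,.108),.111,3.9)
im,d,p,W=look("top","top19.png");rects(W[:,300:],.055,.09)
```

```text
t 32.4 pos [0.5303 0.3633 0.2016] x [ 0.071 -0.997  0.001] y [-0.001 -0.001 -1.   ] z [ 0.997  0.071 -0.001] F [0.31 0.04 0.24] w 0.0006 q [ 0.42  0.22  1.56 -0.    1.37  0.35]
trans [0.49 3.63 0.03] yaw 0.04 (alt -35.96)
px [231. 190.] n 1541 ctr [ 629.2 -879.3] size [192.9 177.7] ang 65.8 z 0.065
px [ 91. 239.] n 401 ctr [ 437.3 -360.8] size [58.2 85.4] ang 1.3 z 0.0671
```

Call:
servo_tool(fingers=[-1, -1, -1, -1, -1, -1, -1], translation=[[0.2, 1, 0], [0.2, 2, 0], [0.2, 3, 0], [0.2, 3.6, 0], [0.2, 3.6, 0], [0.2, 3.6, 0], [0.2, 3.6, 0]], yaw=[0, 0, 0, 0, 0, 0, 0])

```text
time_s: 33.15
ee_pos: [0.5321, 0.3594, 0.1144]
tcp_rot: [-0.517, 0.481, -0.482, 0.518]
force: [0.2, 0.0, -0.0]
width: 0.0001
```

Run:
```python
from h import *
go(*case(0,.0928),.1109,3.9)
im,d,p,W=look("wrist","w20.png")
im,d,p,W=look("scene","s20.png")
cv2.imwrite("pics/s20c.png",cv2.resize(im[80:320,140:420],None,fx=2.5,fy=2.5))
```

```text
t 33.15 pos [0.5321 0.3594 0.1144] x [ 0.071 -0.997 -0.001] y [ 0.003  0.001 -1.   ] z [0.997 0.071 0.003] F [ 0.22  0.05 -0.04] w 0.0001 q [0.42 0.29 1.63 0.   1.21 0.35]
trans [ 0.94  0.14 -0.04] yaw 0.04 (alt -35.96)
```

View pics/w20.png

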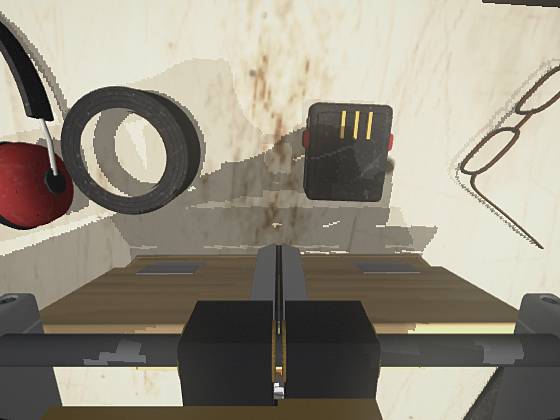

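View pics/s20c.png

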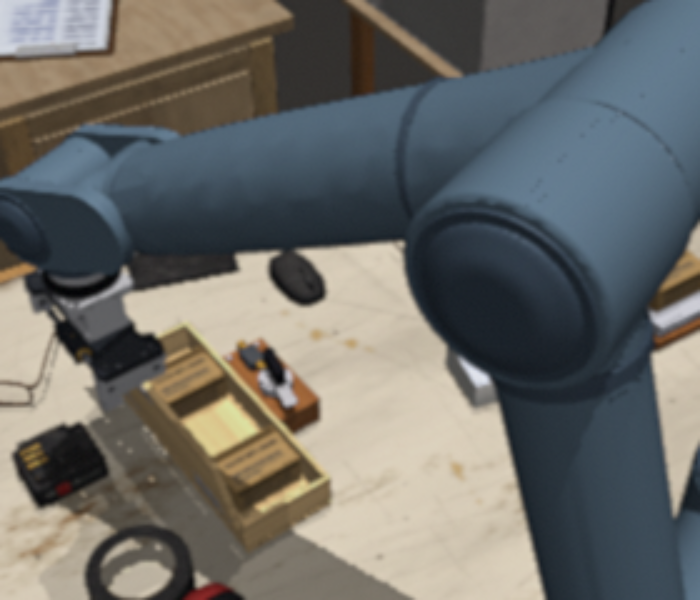

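Run:
```python
from h import *
im,d,p,W=look("wrist")
for u,v in[(165,267),(165,290),(165,315),(165,328),(430,267),(430,300),(430,320),(440,330),(490,325),(200,250)]:
    print(u,v,W[v,u].round(4))
im,d,p,W=look("scene")
for u,v in[(140+150//2.5,80+400//2.5),(196,243),(205,250),(230,270),(220,225),(200,225),(240,290)]:
    u,v=int(u),int(v);print(u,v,W[v,u].round(3))
im,d,p,W=look("top","top20.png")
cv2.imwrite("pics/top20c.png",cv2.resize(im[130:270,150:390],None,fx=3.3,fy=3.3,interpolation=cv2.INTER_CUBIC))
st()
```

```text
165 267 [0.4287 0.3031 0.0528]
165 290 [0.4482 0.3127 0.1078]
165 315 [0.463  0.321  0.1496]
165 328 [0.4669 0.3204 0.161 ]
430 267 [0.6753 0.3207 0.0533]
430 300 [0.6382 0.3294 0.1267]
430 320 [0.623  0.3336 0.1567]
440 330 [0.6277 0.3301 0.1607]
490 325 [0.6574 0.3345 0.1592]
200 250 [4.486e-01 2.989e-01 1.000e-04]
200 240 [0.506 0.326 0.149]
196 243 [0.574 0.319 0.07 ]
205 250 [0.502 0.319 0.109]
230 270 [0.451 0.276 0.049]
220 225 [0.621 0.222 0.048]
200 225 [0.446 0.338 0.264]
240 290 [0.382 0.283 0.043]
t 33.4 pos [0.5314 0.3593 0.1134] x [ 0.071 -0.997 -0.   ] y [ 0.001  0.001 -1.   ] z [0.997 0.071 0.001] F [ 0.   -0.98 -0.88] w 0.0001 q [ 0.42  0.29  1.63 -0.    1.21  0.35]
```

View pics/top20c.png

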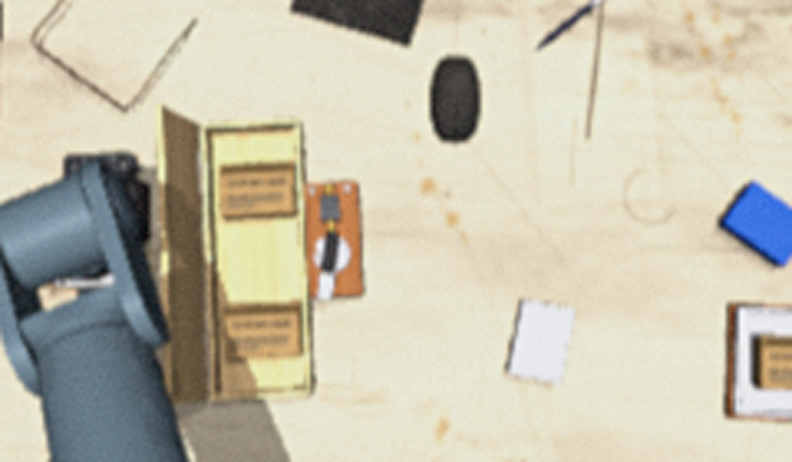

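Call:
servo_tool(fingers=[-1, -1, -1, -1, -1, -1, -1, -1, -1, -1], translation=[[0.4, 0, 0], [0.8, 0, 0], [1.1, 0, 0], [1.4, 0, 0], [1.7, -0.05, 0], [2, -0.07, 0], [2.25, -0.07, 0], [2.5, -0.04, 0], [2.75, 0, 0], [2.75, 0, 0]], yaw=[0, 0, 0, 0, 0, 0, 0, 0, 0, 0])

```text
time_s: 34.4
ee_pos: [0.5358, 0.2895, 0.1123]
tcp_rot: [0.518, -0.482, 0.482, -0.517]
force: [-0.4, -0.0, 0.4]
width: 0.0003
```

Run:
```python
from h import *
go(*case(0,.0406),.1119,3.9)
im,d,p,W=look("wrist","w21.png")
im,d,p,W=look("scene","s21.png")
cv2.imwrite("pics/s21c.png",cv2.resize(im[80:320,140:420],None,fx=2.5,fy=2.5))
```

```text
t 34.4 pos [0.5358 0.2895 0.1123] x [ 0.071 -0.997  0.001] y [-0.001 -0.001 -1.   ] z [ 0.997  0.071 -0.001] F [-0.42 -0.04  0.37] w 0.0003 q [ 0.31  0.22  1.72 -0.    1.2   0.24]
trans [0.22 0.02 0.01] yaw 0.03 (alt -35.97)
```

View pics/w21.png

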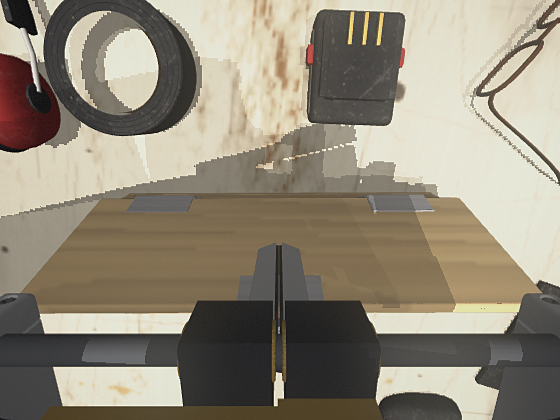

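View pics/s21c.png

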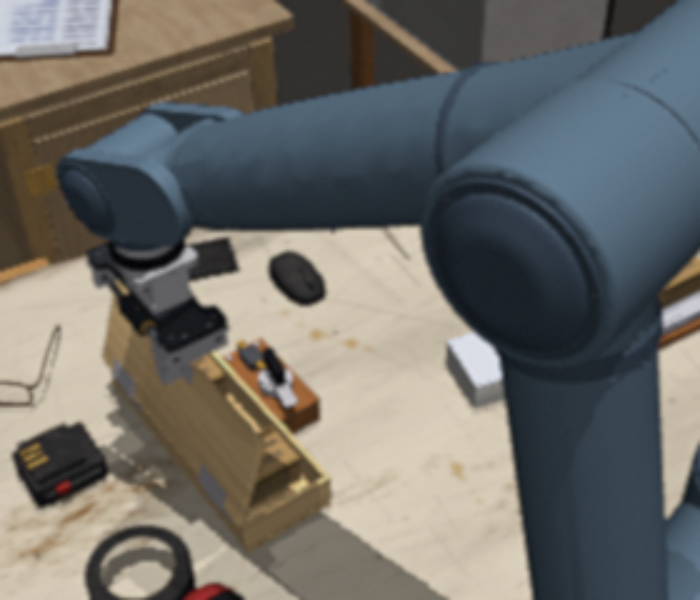

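Call:
servo_tool(fingers=[-1, -1, -1, -1, -1, -1, -1, -1, -1, -1], translation=[[0.3, 0.05, 0], [0.7, 0.2, 0], [1, 0.35, 0], [1.2, 0.48, 0], [1.4, 0.62, 0], [1.6, 0.8, 0], [1.8, 1, 0], [2, 1.2, 0], [2.15, 1.4, 0], [2.3, 1.6, 0]], yaw=[0, 0, 0, 0, 0, 0, 0, 0, 0, 0])

```text
time_s: 35.5
ee_pos: [0.54, 0.2328, 0.0721]
tcp_rot: [-0.517, 0.482, -0.482, 0.518]
force: [0.3, 1.0, 1.1]
width: 0.0007
```

Run:
```python
from h import *
go(*case(0,-.023),.035,3.9)
im,d,p,W=look("wrist","w22.png")
```

```text
t 35.5 pos [0.54   0.2328 0.0721] x [ 0.071 -0.997 -0.   ] y [ 0.  0. -1.] z [0.997 0.071 0.   ] F [0.26 1.   1.1 ] w 0.0007 q [0.21 0.23 1.8  0.   1.12 0.14]
trans [ 0.5   1.48 -0.01] yaw 0.04 (alt -35.96)
```

View pics/w22.png

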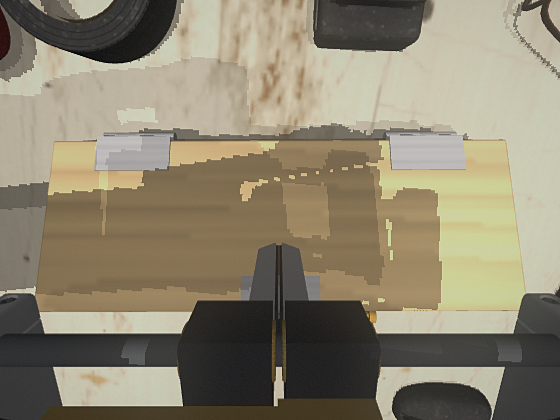

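Call:
servo_tool(fingers=[-1, -1, -1, -1, -1, -1, -1, -1, -1, -1], translation=[[0.1, 0.2, 0], [0.22, 0.4, 0], [0.28, 0.6, 0], [0.35, 0.8, 0], [0.41, 1, 0], [0.45, 1.2, 0], [0.48, 1.35, 0], [0.5, 1.45, 0], [0.5, 1.5, 0], [0.5, 1.5, 0]], yaw=[0, 0, 0, 0, 0, 0, 0, 0, 0, 0])

```text
time_s: 36.55
ee_pos: [0.5407, 0.2207, 0.0348]
tcp_rot: [0.518, -0.482, 0.482, -0.517]
force: [-0.4, 0.8, 0.2]
width: 0.0005
```

Run:
```python
from h import *
go(*case(0,-.023),.035,3.9)
im,d,p,W=look("top","top23.png")
m=(W[...,0]>.39)&(W[...,0]<.69)&(W[...,1]>.21)&(W[...,1]<.29)&(W[...,2]<.1)
A=np.c_[(W[m][:,:2]-CO)@np.array([[np.cos(CA),-np.sin(CA)],[np.sin(CA),np.cos(CA)]]),np.ones(m.sum())]
print(np.linalg.lstsq(A,W[m][:,2],rcond=None)[0],m.sum())
im,d,p,W=look("wrist","w23.png")
```

```text
t 36.55 pos [0.5407 0.2207 0.0348] x [ 0.071 -0.997 -0.   ] y [-0.  0. -1.] z [ 0.997  0.071 -0.   ] F [-0.42  0.82  0.18] w 0.0005 q [0.19 0.27 1.82 0.   1.05 0.12]
trans [ 0.01 -0.01  0.  ] yaw 0.04 (alt -35.96)
[-0.00530591 -0.00431393  0.05703483] 274
```

View pics/w23.png

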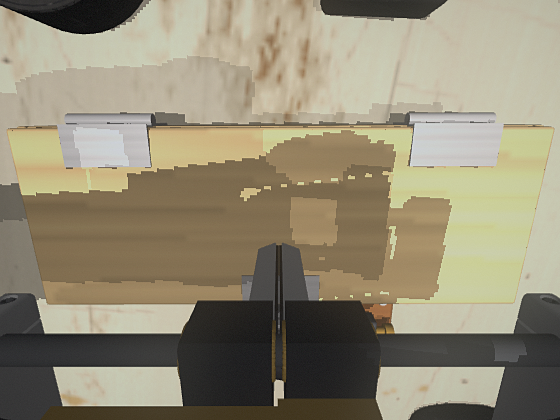

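Call:
servo_tool(fingers=[-1, -1, -1, -1], translation=[[0, 0.06, 0], [0, 0.12, 0], [0, 0.12, 0], [0, 0.12, 0]], yaw=[0, 0, 0, 0])

```text
time_s: 37.05
ee_pos: [0.5411, 0.2208, 0.0338]
tcp_rot: [0.518, -0.482, 0.482, -0.518]
force: [-4.7, -0.8, 10.9]
width: 0.0007
```

Run:
```python
from h import *
st()
```

```text
t 37.05 pos [0.5411 0.2208 0.0338] x [ 0.072 -0.997  0.   ] y [-0. -0. -1.] z [ 0.997  0.072 -0.   ] F [-4.66 -0.83 10.86] w 0.0007 q [ 0.19  0.27  1.82 -0.    1.05  0.12]
```

Run:
```python
from h import *
print(case(0,-.086));go(.545,.1578,.12,82.7)
```

```text
[0.54504931 0.15759915]
t 37.05 pos [0.5411 0.2208 0.0338] x [ 0.072 -0.997  0.   ] y [-0. -0. -1.] z [ 0.997  0.072 -0.   ] F [-4.66 -0.83 10.86] w 0.0007 q [ 0.19  0.27  1.82 -0.    1.05  0.12]
trans [ 2.52 -3.45 -0.03] yaw -15.72 (alt 20.28)
```

Call:
servo_tool(fingers=[-1, -1, -1, -1, -1, -0.2, -0.2, -0.2, -0.2, -0.2], translation=[[0, -0.5, 0], [0, -1.5, 0], [0, -2.5, 0], [0.4, -3.4, 0], [0.9, -3.4, 0], [1.4, -3.4, 0], [1.8, -3.4, 0], [2.2, -3.4, 0], [2.5, -3.4, 0], [2.5, -3.4, 0]], yaw=[0, 0, -0.8, -2.4, -4, -5.6, -7.2, -8.8, -10.4, -12])

```text
time_s: 38.05
ee_pos: [0.5456, 0.1576, 0.1175]
tcp_rot: [-0.689, 0.157, -0.157, 0.69]
force: [-0.7, -0.3, -0.1]
width: 0.0359
```

Run:
```python
from h import *
go(.545,.1578,.12,82.7)
im,d,p,W=look("wrist","w24.png")
k=(W[...,2]>.078)&(W[...,2]<.095)&(abs(W[...,0]-.545)<.04)&(abs(W[...,1]-.158)<.04)
print(k.sum());r=cv2.minAreaRect(W[k][:,:2].astype(np.float32)*1000);print("knob",r)
im,d,p,W=look("top","top24.png")
m=(W[...,0]>.39)&(W[...,0]<.69)&(W[...,1]>.21)&(W[...,1]<.29)&(W[...,2]<.1)
A=np.c_[(W[m][:,:2]-CO)@np.array([[np.cos(CA),-np.sin(CA)],[np.sin(CA),np.cos(CA)]]),np.ones(m.sum())]
print(np.linalg.lstsq(A,W[m][:,2],rcond=None)[0],m.sum())
```

```text
t 38.05 pos [0.5456 0.1576 0.1175] x [ 0.902 -0.433  0.001] y [ 0.001  0.    -1.   ] z [0.433 0.902 0.   ] F [-0.73 -0.29 -0.09] w 0.0359 q [ 0.08  0.12  1.82 -0.    1.19 -1.04]
trans [-0.02 -0.1  -0.  ] yaw -3.67 (alt 32.33)
942
knob ((544.2528076171875, 158.55714416503906), (14.080469131469727, 45.21805953979492), 82.59481048583984)
[-0.00055316  0.00929059  0.05585524] 585
```

View pics/w24.png

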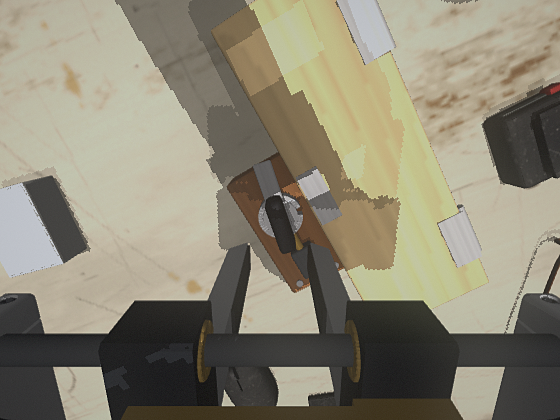

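Call:
servo_tool(fingers=[-0.1, -0.1, -0.1, -0.1, -0.1, -0.1], translation=[[0, 0, 0], [0, 0, 0], [0, 0.5, 0], [0, 1, 0], [0, 1, 0], [0, 1, 0]], yaw=[-1.5, -3, -3.7, -3.7, -3.7, -3.7])

```text
time_s: 38.75
ee_pos: [0.545, 0.1584, 0.0917]
tcp_rot: [0.706, -0.047, 0.046, -0.706]
force: [0.1, 0.3, -0.4]
width: 0.0424
```

Run:
```python
from h import *
go(.5447,.1583,.047,82.7)
im,d,p,W=look("wrist","w25.png")
```

```text
t 38.75 pos [0.545  0.1584 0.0917] x [ 0.991 -0.131 -0.001] y [-0.001 -0.    -1.   ] z [ 0.131  0.991 -0.   ] F [ 0.14  0.31 -0.44] w 0.0424 q [ 0.08  0.16  1.84  0.    1.15 -1.36]
trans [-0.01  1.79 -0.01] yaw -0.04 (alt 35.96)
```

View pics/w25.png

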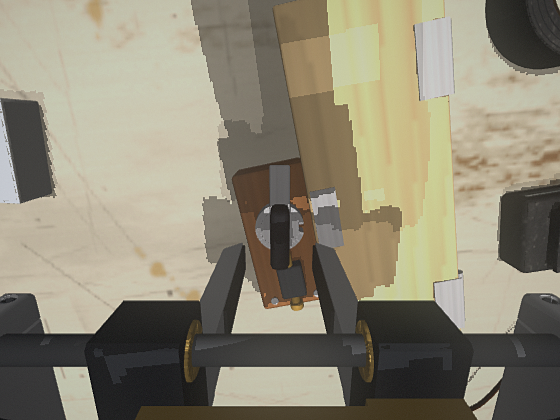

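Call:
servo_tool(fingers=[-0.1, -0.1, -0.1, -0.1, -0.1, -1, -1, -1, -1, -1], translation=[[0, 0.5, 0], [0, 1, 0], [0, 1.5, 0], [0, 1.8, 0], [0, 1.8, 0], [0, 1.8, 0], [0, 1.8, 0], [0, 1.8, 0], [0, 1.8, 0], [0, 1.8, 0]], yaw=[0, 0, 0, 0, 0, 0, 0, 0, 0, 0], newtons=40)

```text
time_s: 39.8
ee_pos: [0.5458, 0.1589, 0.0476]
tcp_rot: [-0.705, 0.045, -0.046, 0.706]
force: [-0.0, 3.4, 1.0]
width: 0.0137
```

Run:
```python
from h import *
go(.5447,.1583,.047,3.9)
```

```text
t 39.8 pos [0.5458 0.1589 0.0476] x [ 0.992 -0.129  0.001] y [ 0.001  0.001 -1.   ] z [0.129 0.992 0.001] F [-0.01  3.41  1.04] w 0.0137 q [ 0.08  0.22  1.86  0.    1.06 -1.36]
trans [-0.04  0.03 -0.03] yaw 15.74 (alt -20.26)
```

Gripped (13.7 mm). Turn clockwise (+yaw), in two stages.

Call:
servo_tool(fingers=[-1, -1, -1, -1, -1, -1, -1, -1, -1, -1], translation=[[0, 0, 0], [0, 0, 0], [0, 0, 0], [0, 0, 0], [0, 0, 0], [0, 0, 0], [0, 0, 0], [0, 0, 0], [0, 0, 0], [0, 0, 0]], yaw=[0.6, 1.6, 2.6, 3.6, 4.6, 5.6, 6.6, 7.6, 8.6, 9.6])

```text
time_s: 40.8
ee_pos: [0.546, 0.1593, 0.0476]
tcp_rot: [-0.625, 0.329, -0.33, 0.626]
force: [1.7, 4.5, 0.1]
width: 0.0137
```

Run:
```python
from h import *
s,_=st();print(s["ft_torque"])
go(.5447,.1583,.047,3.9)
```

```text
t 40.8 pos [0.546  0.1593 0.0476] x [ 0.565 -0.825 -0.   ] y [ 0.002  0.002 -1.   ] z [0.825 0.565 0.003] F [1.66 4.46 0.07] w 0.0137 q [ 0.08  0.22  1.86  0.    1.06 -0.52]
[ 0.87947662 -0.33956819  0.17295245]
t 40.8 pos [0.546  0.1593 0.0476] x [ 0.565 -0.825 -0.   ] y [ 0.002  0.002 -1.   ] z [0.825 0.565 0.003] F [1.66 4.46 0.07] w 0.0137 q [ 0.08  0.22  1.86  0.    1.06 -0.52]
trans [ 0.    0.02 -0.07] yaw 6.1 (alt -29.90)
```

Call:
servo_tool(fingers=[-1, -1, -1, -1, -1, -1, -1, -1, -1, -1], translation=[[0, 0, 0], [0, 0, 0], [0, 0, 0], [0, 0, 0], [0, 0, 0], [0, 0, 0], [0, 0, 0], [0, 0, 0], [0, 0, 0], [0, 0, 0]], yaw=[0.8, 1.6, 2.4, 3.2, 4, 4.8, 5.3, 5.8, 6.1, 6.1])

```text
time_s: 41.8
ee_pos: [0.5464, 0.1594, 0.0476]
tcp_rot: [-0.516, 0.482, -0.482, 0.519]
force: [2.3, 4.1, -0.6]
width: 0.0136
```

Run:
```python
from h import *
s,_=st();print(s["ft_torque"])
go(.5447,.1583,.047,3.9)
im,d,p,W=look("wrist","w26.png")
```

```text
t 41.8 pos [0.5464 0.1594 0.0476] x [ 0.071 -0.997 -0.002] y [ 0.003  0.002 -1.   ] z [0.997 0.071 0.003] F [ 2.35  4.14 -0.58] w 0.0136 q [0.08 0.22 1.86 0.   1.06 0.01]
[ 0.87153958 -0.47179549  0.04106657]
t 41.8 pos [0.5464 0.1594 0.0476] x [ 0.071 -0.997 -0.002] y [ 0.003  0.002 -1.   ] z [0.997 0.071 0.003] F [ 2.35  4.14 -0.58] w 0.0136 q [0.08 0.22 1.86 0.   1.06 0.01]
trans [ 0.04  0.02 -0.07] yaw 0.03 (alt -35.97)
```

View pics/w26.png

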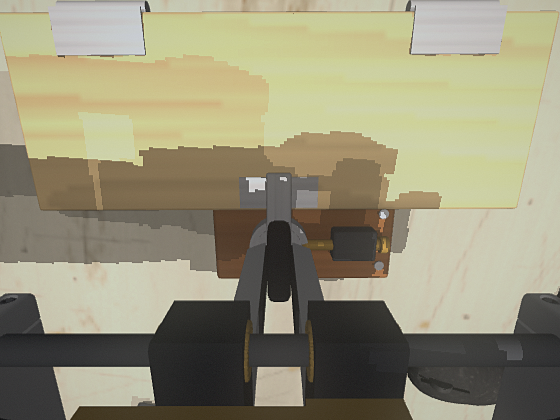

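Call:
servo_tool(fingers=[-1, -1, -1, -1, -1], translation=[[0, 0, 0], [0, 0, 0], [0, 0, 0], [0, 0, 0], [0, 0, 0]], yaw=[0.2, 0.4, 0.6, 0.7, 0.7])

```text
time_s: 42.35
ee_pos: [0.5464, 0.1595, 0.0476]
tcp_rot: [-0.502, 0.497, -0.497, 0.504]
force: [2.3, 5.8, -1.1]
width: 0.0135
```

Run:
```python
from h import *
s,_=st();print(s["ft_torque"])
go(.5447,.1583,.047,3.9)
```

```text
t 42.35 pos [0.5464 0.1595 0.0476] x [ 0.011 -1.    -0.002] y [ 0.003  0.002 -1.   ] z [1.    0.011 0.003] F [ 2.29  5.81 -1.14] w 0.0135 q [0.08 0.22 1.86 0.   1.06 0.07]
[ 0.94265568 -0.51688946  0.43811911]
t 42.35 pos [0.5464 0.1595 0.0476] x [ 0.011 -1.    -0.002] y [ 0.003  0.002 -1.   ] z [1.    0.011 0.003] F [ 2.29  5.81 -1.14] w 0.0135 q [0.08 0.22 1.86 0.   1.06 0.07]
trans [ 0.05  0.02 -0.07] yaw -0.65 (alt 35.35)
```

Call:
servo_tool(fingers=[-1, -1, -1, -0.1, -0.1, -0.1, -0.1, -0.1], translation=[[0, 0, 0], [0, 0, 0], [0, 0, 0], [0, 0, 0], [0, 0, 0], [0, 0, 0], [0, 0, 0], [0, 0, 0]], yaw=[-0.3, -0.55, -0.55, -0.55, -0.55, -0.55, -0.55, -0.55])

```text
time_s: 43.15
ee_pos: [0.5452, 0.1582, 0.047]
tcp_rot: [0.514, -0.485, 0.485, -0.514]
force: [-0.5, -0.1, 0.3]
width: 0.042
```

Call:
servo_tool(fingers=[-0.1, -0.1, -0.1, -0.1, -0.1, -0.1, -0.1], translation=[[0, -0.5, 0], [0, -1.5, 0], [0, -3, 0], [0.5, -4.5, 0], [2, -5, 0], [2.4, -5, 0], [2.4, -5, 0]], yaw=[0, 0, 0, 0, 0, 0, 0])

```text
time_s: 43.85
ee_pos: [0.5489, 0.0975, 0.1726]
tcp_rot: [-0.514, 0.486, -0.486, 0.514]
force: [-0.1, -0.5, -0.0]
width: 0.0422
```

Run:
```python
from h import *
st()
im,d,p,W=look("wrist","w27.png")
cv2.imwrite("pics/w27c.png",cv2.resize(im[0:240,100:460],None,fx=2.2,fy=2.2))
k=(W[...,2]>.078)&(W[...,2]<.095)&(abs(W[...,0]-.545)<.04)&(abs(W[...,1]-.158)<.04)
print(k.sum());r=cv2.minAreaRect(W[k][:,:2].astype(np.float32)*1000);print("knob",r)
im,d,p,W=look("top","top27.png")
m=(W[...,0]>.39)&(W[...,0]<.69)&(W[...,1]>.21)&(W[...,1]<.29)&(W[...,2]<.1)
A=np.c_[(W[m][:,:2]-CO)@np.array([[np.cos(CA),-np.sin(CA)],[np.sin(CA),np.cos(CA)]]),np.ones(m.sum())]
print(np.linalg.lstsq(A,W[m][:,2],rcond=None)[0],m.sum())
rects(W[:,300:],.055,.08)
rects(W[:,170:440],.02,.05)
```

```text
t 43.85 pos [0.5489 0.0975 0.1726] x [ 0.056 -0.998 -0.   ] y [ 0.001  0.    -1.   ] z [0.998 0.056 0.001] F [-0.11 -0.54 -0.04] w 0.0422 q [-0.03  0.04  1.81  0.    1.3  -0.08]
734
knob ((544.7102661132812, 158.1576385498047), (13.068769454956055, 45.34847640991211), 3.597001552581787)
[-0.00203768 -0.00189158  0.05565808] 1726
px [230. 192.] n 1326 ctr [ 628.8 -879.7] size [207.  176.5] ang 65.5 z 0.0626
px [ 91. 239.] n 400 ctr [ 437.3 -361.4] size [58.3 86.3] ang 1.3 z 0.0666
px [101.   3.] n 47 ctr [1350.7  102.4] size [24.6 70.6] ang 2.9 z 0.0218
px [118.   3.] n 48 ctr [1352.6   37.5] size [25.9 66.9] ang 1.1 z 0.0216
px [170.   3.] n 73 ctr [1356.4 -168.7] size [28.9 96.6] ang 6.0 z 0.0219
px [201.   2.] n 47 ctr [1359.2 -285. ] size [30.5 65.6] ang 2.9 z 0.0224
px [262. 135.] n 46 ctr [ 838.7 -526.4] size [26.1 69.4] ang 42.5 z 0.0221
px [117. 158.] n 256 ctr [733.9  25.6] size [88.7 53.3] ang 0.9 z 0.0262
px [ 13. 193.] n 431 ctr [589.6 414.2] size [79.7 85.8] ang 1.6 z 0.04
px [212. 197.] n 390 ctr [ 593.9 -333.9] size [85.4 61.3] ang 54.4 z 0.0396
px [ 79. 215.] n 66 ctr [517.4 160.4] size [29.9 34. ] ang 1.6 z 0.0399
px [144. 233.] n 382 ctr [454.3 -79.8] size [61.  84.9] ang 79.8 z 0.0399
px [218. 240.] n 731 ctr [ 436.4 -360.4] size [129.4 130.6] ang 89.8 z 0.0284
px [ 15. 245.] n 379 ctr [395.8 399.2] size [106.8 101.1] ang 1.4 z 0.0441
px [  9. 307.] n 47 ctr [170.1 397. ] size [ 7.7 90.6] ang 5.3 z 0.0365
px [121. 342.] n 140 ctr [ 43.  -14.1] size [147.   65.7] ang 75.5 z 0.031
px [256. 413.] n 224 ctr [-182.5 -493.7] size [39.8 94.5] ang 6.1 z 0.0426
```

View pics/w27c.png

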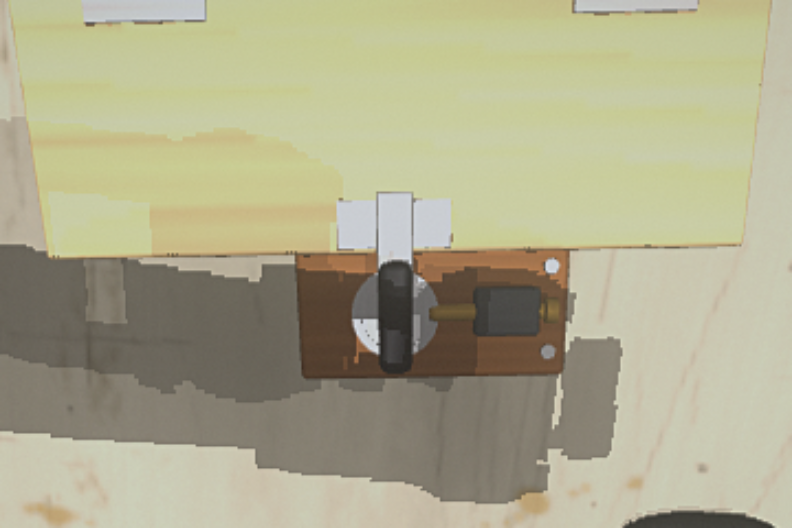

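View pics/top27.png

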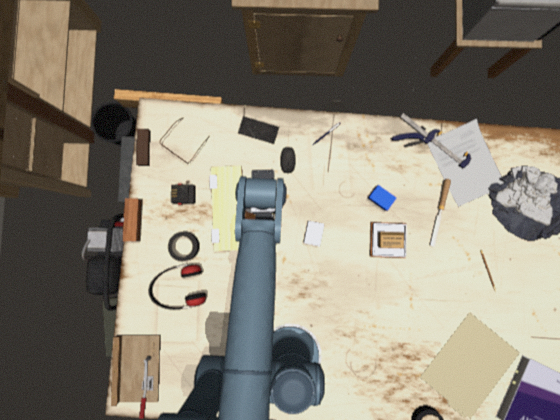

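Run:
```python
from h import *
s,_=st();print(s["joint_velocities"].round(3))
print(arm.hand_in())
```

```text
t 43.95 pos [0.548  0.0989 0.171 ] x [ 0.058 -0.998 -0.001] y [-0.002  0.001 -1.   ] z [ 0.998  0.058 -0.002] F [ 0.43 -0.32 -0.41] w 0.0426 q [-0.03  0.04  1.81  0.    1.3  -0.08]
[ 0.015  0.01   0.004 -0.002 -0.002 -0.002]
the job is handed in; nothing more can be done
None
```

The job is done and handed in at about 44 s, with no verdict reported. Three cartons were present. I lifted each: two felt about 2 N and one about 6.5 to 7 N. The heavy one is on the scale pan and the two light ones lie flat in the case. The lid is shut and the knob is locked.

**Last checks:**
- **Scale:** the heavy carton's top is at 66.6 mm, so the pan floor is at about 27 mm, which means it has sunk onto its stop. The carton is centred within about 2 mm.
- **Case:** before the lid closed, both light cartons had their tops at 45.7 mm, flat on the case floor.
- **Lid:** it is flat within 0.01 rad, and pressing it met a hard stop at 11 N.
- **Knob:** it is in line with the case's y axis, at about 1.57 rad. Turning it further met 0.44 N m, against about 0.1 N m for normal turning. The last picture shows the plunger tip reaching over the disc's edge. I did not measure the plunger's travel directly.
- **Bystanders:** I re-measured the battery, tape roll and mouse at the end, and each is within a few millimetres of where it started.

**What disagreed with the description:** the fingertips really stand about 21 mm behind the reported TCP, not 14 mm ahead of it. Because of this the first grasp closed on air above a carton without touching it. I measured the 35 mm offset in the wrist and scene images and allowed for it in every later move.

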